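Cover the topping pan with a lid from the rack

TASK

Cover the open pan with the steel lid: slide it straight up out of the lid rack by its top edge, lean it centred on the blue sloping rest with the knob upward and let go, then take it again by its black knob. Lower it level onto the open pan until it sits fully home, and only then let go of the knob. Leave the red lid in its slot and do not disturb the mustard bottle, the mug or the green tub.

Things in the scene. Friction and masses are not known exactly. Their poses are not given: they have to be found in the camera images.
- steel_lid: the lid to use: steel plate 108 (its x) by 176 (y) by 5 mm; origin at the plate's centre, mid-thickness; z points out through the knob. Under it a plug 72 (x) by 150 (y) mm, down to z = -8.5 mm, drops into the pan, leaving a bare rim 18 mm wide along each long edge. About 0.2 kg. It starts standing in the rack, x up, knob towards the robot's side
- steel_lid_knob (a point): point on the steel lid's knob, 26.5 mm along z from the lid's origin; axes as the lid's. The knob is a black block, centred on the lid, 34 mm along x, 18 mm along y, from z = 2.5 to 30.5 mm
- steel_lid_edge (a point): middle of the steel lid's edge that is on top in the rack, 54 mm along x from the lid's origin; axes as the lid's
- red_lid: a red plastic lid with a white knob, same shape, size and axes as the steel lid, in the other slot of the rack; to be left there
- rack: grey fixed lid rack 150 (x) by 212 (y) by 75 mm high; origin at the centre of its underside, x roughly away from the robot. Two upright slots across y, at x = -35 and +35 mm; either may hold the steel lid. The lids' short edges run in upright grooves 9 mm wide in the side walls. Floor 12 mm high, so lid top edges stand at 120 mm, 45 mm above the walls
- rest: blue fixed rest, base 130 (x) by 150 (y) mm, origin at the centre of its underside. A board 130 mm wide (y) slopes up at 45 degrees towards +x; at its foot (corner at x = -40, z = 30 mm) a ledge 22 mm deep, square to it. A lid's long edge stands on the ledge, its plug lies on the board, knob towards -x and up. The board ends 70 mm up the slope; the lid's upper 38 mm overhang it
- rest_seat (a point): where the lid's origin lies when it leans centred on the rest (54 mm up the slope from the corner, 8.5 mm off the board); axes as the rest's. The lid's x then points up the slope (+x and up), its y along the rest's y
- pan: fixed steel pan holder; origin on the counter under the centre of the open pan, x roughly away from the robot. Open pan: rim 108 (x) by 176 (y) mm, top 75 mm up, opening 76 (x) by 154 (y) mm, 60 mm deep. A second, covered pan with a knob reaching 108 mm up lies beside it at x = -114 mm; the holder spans x = -177 to +63 mm and 196 mm in y
- pan_mouth (a point): centre of the open pan's mouth, level with the top of its rim, axes as the pan's; with the lid fully home the lid's origin is 2.5 mm above this point
- mustard: yellow squeeze bottle, 52 mm across, 150 mm high, origin at the centre of its underside; bystander
- mug: steel mug, 72 mm across, 80 mm high, origin at the centre of its underside, handle at +y; bystander
- tub: green open tub 90 by 90 by 45 mm, origin at the centre of its underside; bystander
Things that resemble listed ones, but are neither listed nor needed, are in the scene too. What is shaped like the steel_lid but turquoise or yellow is not meant.

How it is judged:
By the outcome, as a careful person would: the job done as asked, in the order asked, and still so for the second after the job is handed in, with the robot touching nothing.
It also fails if it takes over 64 s, if anything falls off the work surface, if the arm or the gripper's body presses on something with over 40 N, if the wrist force passes 120 N, or if a joint passes its speed limit or range.

ROBOT

A 7-joint arm with a two-finger parallel gripper is mounted at the origin on the work surface. World frame = base frame: x ahead of the robot, y to its left, z up, the work surface at z = 0. Lengths are in m, angles in rad, forces in N, time in s.
With the tool pointing down it reaches from about 0.425 to 0.975 m from the base axis. Payload 16.7 kg.
Tool frame: the origin (TCP) lies at the very end of the fingers, on their centre line; the grasp point (between the pads) lies 19 mm behind it; x points along the fingers, y is the direction in which the jaws open and shut, and the axes are right-handed (so a half turn about x gives the same grasp; the last joint's range is limited). The gripper opens to 85 mm and grips with 20 to 120 N. Pads are 22 mm wide; open, the fingers measure 114 mm over their backs; the gripper's body (76 mm by 85 mm) begins 54 mm behind the grasp point. The pads swing forward as they close: fully open they stand 13 mm farther back than shut.
Start: joints at [1.03, 0.426, 0.074, 1.606, -0.034, 1.111, -0.067], TCP at [0.258, -0.624, 0.231] pointing down, gripper open.
Joint ranges: [-2.85, 2.85], [-0.5, 2.14], [-1.23, 1.37], [0.21, 2.46], [-1.02, 4.16], [0.16, 2.05], [-2.73, 2.73]. Speed limits (rad/s): [1.89, 1.89, 2.39, 2.39, 3.01, 3.01, 3.01].

INTERFACE

Orientations are given as a unit quaternion [w, x, y, z].
In Python, from cell import r, vision gives the robot as it stands.
- The arm moves only by the shell command python3 -m inch 'ROWS' [FORCE]. ROWS is JSON, a list of rows, each an object of numbers: "ax", "ay", "az": the turn, a rotation vector about the tool's x, y, z in degrees; "tx", "ty", "tz": the shift along the tool's x, y, z in mm; "fingers": the finger opening in mm, from 0 to 85.4. A call has 1 to 20 rows; each row shifts and turns the commanded pose from where the row before left it, along the tool's axes as they then stand; what a row does not reach is not made up. A row lasts 1/10 s, in which the tool goes at most 50 mm and 8.59 degrees, less where a joint would pass 70% of its speed; a pose out of reach is approached as far as the arm can. A call with a gripper value outside its range is refused whole. The fingers move at their own pace and stop on an object; FORCE is the grip in N (left out, the last holds). Time passes only in rows, so rows that do not move let the fingers close. It gives the time, the measured TCP pose, the force and the opening at its end, in the units of the state.
- r.sense(): the state, without advancing time (a new reading comes with each control period).
- vision.read_camera(name): name is "scene" or "side" or "wrist"; returns a dict with "pixels" (384x512x3 uint8, blue, green, red), "vfov" (degrees; the focal length in pixels is half the picture's height over the tangent of half this angle, whatever the lens; pixels are square), "cx", "cy" (the principal point, pixels), "D" ([k1, k2, p1, p2, k3] as OpenCV has them; the pictures are not rectified), "extrinsics" (4x4, takes a point from camera to world coordinates); the wrist camera has in their place "tool_from_camera" (4x4, takes a point from camera to tool coordinates, whose origin is the TCP and whose axes are the tool frame's). Camera axes: x right, y up, looking along -z (the intrinsics and any distortion apply to the point x, -y, -z); pixel columns grow to the right and rows downward; lengths in m; the calibration is good to about 2 mm. A picture is of the moment at which its call begins: read the wrist's pose just before it. There is no depth.
- r.sign_off(): hands the job in, once; it reports no verdict.
The state is a dict: "time_s": time; "joint_pos": joint angles; "joint_velocities": joint speeds; "joint_torque": joint torques, N m; "eef_pos": TCP position; "orientation": TCP orientation; "ft_force": force on the tool from outside, world axes, zero at the start; "torque": the same for the moment, N m; "finger_gap": finger opening in m.
Only numpy, scipy, OpenCV 4.12 (cv2) and the standard library are available. Lean on these libraries where they do the work, as an engineer would, in place of code of your own. Each camera call takes 0.05 s, during which the arm holds its last target. There are 200 camera calls.

## Working session

There is one attempt and no reset: what is moved stays moved. The work goes in short steps, Python scripts to look and compute and a shell command to move; the robot and the scene stay as the last step left them, time stands still between calls to the robot, and variables do not carry over. Pictures are saved under pics/ and viewed, about 8 in all and at most 12, crops included, and the job is handed in when it is done.

```bash
ls; mkdir -p pics; python3 - <<'E'
from cell import r, vision
import cv2, numpy as np
np.set_printoptions(precision=4,suppress=True)
print(r.sense())
for n in ["scene","side"]:
    c=vision.read_camera(n); cv2.imwrite(f"pics/{n}0.png",c["pixels"]); np.savez(f"pics/{n}0.npz",**c)
    print(n,c["vfov"],c["cx"],c["cy"],c["D"]); print(c["extrinsics"])
c=vision.read_camera("wrist");print(c["tool_from_camera"],c["vfov"],c["cx"],c["cy"],c["D"]); cv2.imwrite("pics/wrist0.png",c["pixels"])
E
```

```text
pics
{'time_s': 0.0, 'joint_pos': array([ 1.0295,  0.4267,  0.0738,  1.6066, -0.0341,  1.1108, -0.0671]), 'joint_velocities': array([-0.0009, -0.0002,  0.0015,  0.0011, -0.0012, -0.0012, -0.0001]), 'joint_torque': array([ -0.0014, -94.982 ,   3.7605, -46.3509,   0.0193,   0.0102,
         0.    ]), 'eef_pos': array([ 0.2575, -0.6235,  0.2306]), 'orientation': array([-0.1372, -0.6935, -0.138 ,  0.6937]), 'ft_force': array([-1.1371,  0.068 , -0.7712]), 'torque': array([-0.0028, -0.0272,  0.0299]), 'finger_gap': 0.08557960094239228}
scene 45.87736928321325 256.9862193227699 196.0454809949386 [-0.1728  0.      0.      0.      0.    ]
[[-0.8703 -0.3495  0.3471  0.9438]
 [ 0.4926 -0.624   0.6066  0.689 ]
 [ 0.0046  0.6989  0.7152  0.9973]
 [ 0.      0.      0.      1.    ]]
side 53.39938078168327 254.67589432430975 189.1265293448608 [-0.0935  0.      0.      0.      0.    ]
[[-0.9231  0.2772 -0.2665  0.1895]
 [-0.3841 -0.6967  0.6059  0.657 ]
 [-0.0177  0.6617  0.7496  1.012 ]
 [ 0.      0.      0.      1.    ]]
[[ 0.0003  0.2732 -0.962  -0.1434]
 [ 1.      0.0006  0.0005 -0.0002]
 [ 0.0007 -0.962  -0.2732 -0.0679]
 [ 0.      0.      0.      1.    ]] 69.71792440796068 258.7086622883033 199.73329241208685 [-0.0627  0.      0.      0.      0.    ]
```

```bash
python3 - <<'E'
import cv2
for n in ["scene0","side0"]:
    cv2.imwrite(f"pics/{n}_v.png",cv2.resize(cv2.imread(f"pics/{n}.png"),(768,576),interpolation=cv2.INTER_CUBIC))
E
```

```text
(no output)
```

View pics/scene0_v.png

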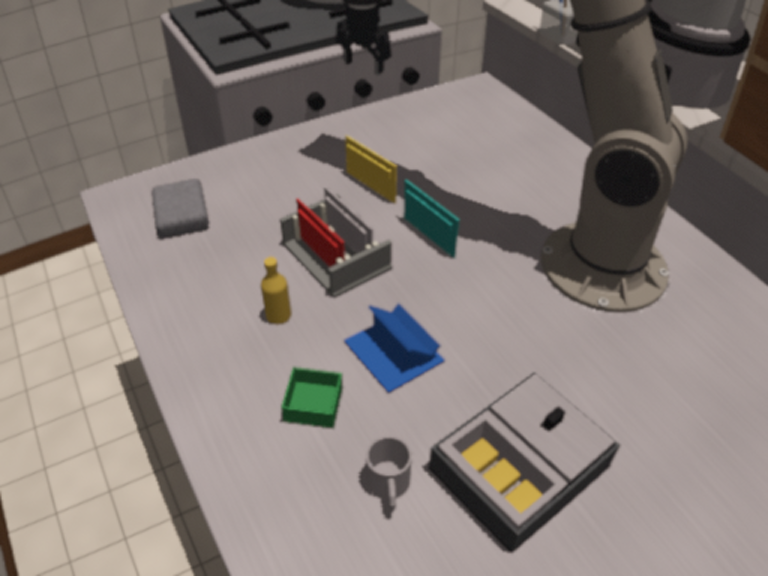

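View pics/side0_v.png

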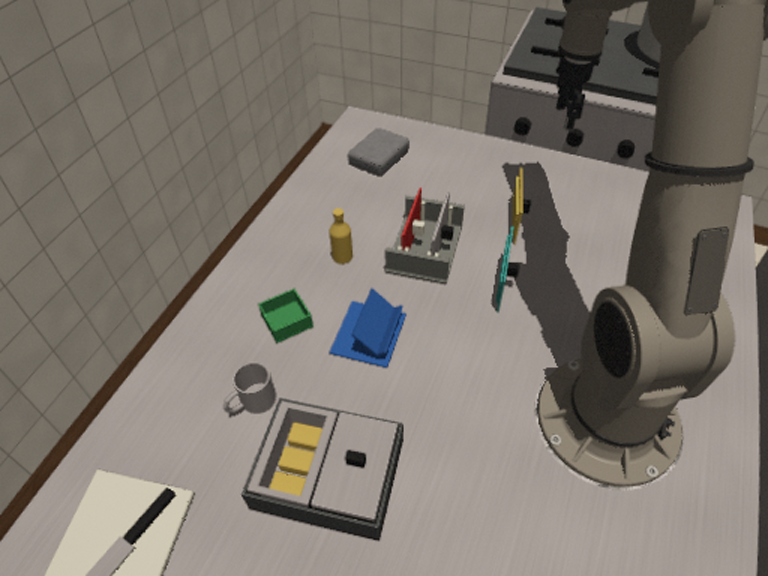

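Scene view: rack around (335,240) holding the red lid in the far slot and the steel lid in the near one, rest (395,345), pan (525,455), mug (390,470), tub (312,397), mustard (277,292). The side view agrees: rack (425,240), rest (370,330), pan (325,465). I'll zoom in for accurate corner picks.

```bash
python3 - <<'E'
import cv2,numpy as np
T=[("scene0",185,122,3),("scene0",225,195,3),("scene0",284,245,2),("side0",250,120,3),("side0",215,188,3),("side0",155,258,2)]
out=np.zeros((600,798,3),np.uint8)
for i,(n,u,v,s) in enumerate(T):
    im=cv2.imread(f"pics/{n}.png"); w,h=266//s,300//s
    t=cv2.resize(im[v:v+h,u:u+w],None,fx=s,fy=s,interpolation=cv2.INTER_CUBIC)
    t=cv2.addWeighted(t,1.6,cv2.GaussianBlur(t,(0,0),4),-.6,0)
    for k in range(0,w,10): cv2.line(t,(k*s,0),(k*s,6 if k%50 else 12),(255,0,255),1)
    for k in range(0,h,10): cv2.line(t,(0,k*s),(6 if k%50 else 12,k*s),(255,0,255),1)
    y,x=(i//3)*300,(i%3)*266; out[y:y+t.shape[0],x:x+t.shape[1]]=t
cv2.imwrite("pics/m1.png",out)
E
```

```text
(no output)
```

View pics/m1.png

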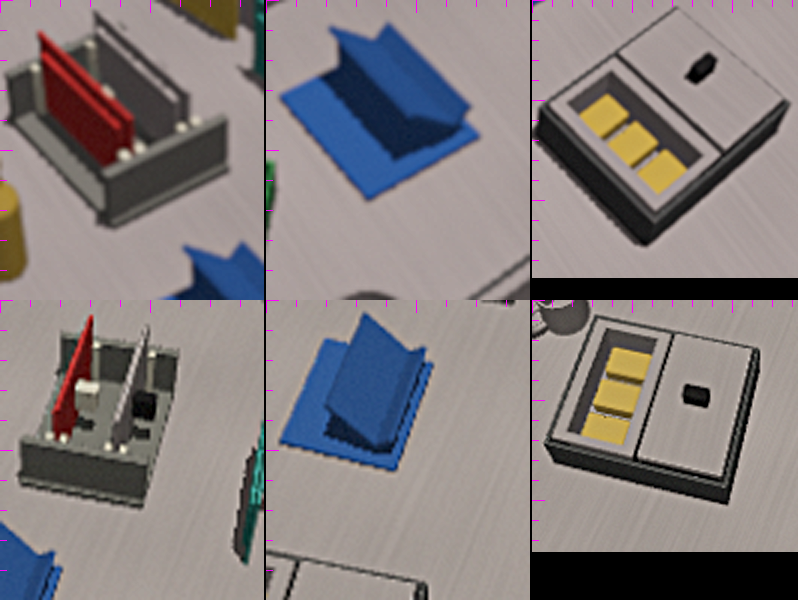

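The tiles show the rack walls and steel lid edge, the rest (board rising to the left in the side view, so +x is away from the robot) and the pan opening with its corners. Next I fit the poses from these picks.

```bash
cat > h.py <<'E'
import numpy as np, cv2, json
from scipy.optimize import least_squares
from scipy.spatial.transform import Rotation as R
np.set_printoptions(precision=4,suppress=True)
def K(c):
    f=192/np.tan(np.radians(float(c["vfov"]))/2); return np.array([[f,0,float(c["cx"])],[0,f,float(c["cy"])],[0,0,1]])
def proj(c,E,P):
    P=np.atleast_2d(P); q=(P-E[:3,3])@E[:3,:3]
    return cv2.projectPoints((q*[1,-1,-1]).reshape(-1,1,3),np.zeros(3),np.zeros(3),K(c),np.array(c["D"],float))[0].reshape(-1,2)
def place(p,pts): # p=x,y,z,yaw
    return R.from_euler('z',p[3]).apply(np.atleast_2d(pts))+p[:3]
def fit(views,p0,zprior=None):
    # views: list of (c,E,local pts mm,pixels)
    def f(p):
        e=[(proj(c,E,place(p,np.array(l)/1000.))-np.array(u)).ravel() for c,E,l,u in views]
        if zprior is not None: e.append([(p[2]-0)/zprior])
        return np.concatenate(e)
    s=least_squares(f,p0,loss='soft_l1',f_scale=1.5); return s.x,[np.round(np.linalg.norm(proj(c,E,place(s.x,np.array(l)/1000.))-np.array(u),axis=1),1) for c,E,l,u in views]
def Tq(s): # tool pose 4x4
    q=s["orientation"]; M=np.eye(4); M[:3,:3]=R.from_quat([q[1],q[2],q[3],q[0]]).as_matrix(); M[:3,3]=s["eef_pos"]; return M
E
cat > f1.py <<'E'
from h import *
S=np.load("pics/scene0.npz"); D=np.load("pics/side0.npz")
def px(l,o,s): return np.array(l,float)/s+o
def run(name,ls,us,os,ld,ud,od,s,p0):
    p,e=fit([(S,S["extrinsics"],ls,px(us,os,s)),(D,D["extrinsics"],ld,px(ud,od,s))],p0)
    print(name,p[:3]*1e3,np.degrees(p[3]),*e); return p
o={}
o["rack"]=run("rack",[(75,106,75),(-75,106,75),(-75,106,0),(75,106,0),(75,-106,75),(75,-106,0),(-35,-88,120),(-35,88,120)],[(103,172),(227,118),(227,172),(103,222),(6,74),(10,122),(96,14),(188,95)],(185,122),
 [(75,106,75),(-75,106,75),(75,106,0),(-75,106,0),(-75,-106,75),(75,-106,75),(-35,-88,120)],[(22,137),(146,156),(20,187),(142,206),(179,51),(62,33),(147,26)],(250,120),3,[.5,-.3,0,0])
o["rest"]=run("rest",[(65,-75,0),(65,75,0),(-65,75,0)],[(15,98),(103,199),(214,135)],(225,195),
 [(65,75,0),(-65,75,0),(-65,-75,0),(65,-75,0)],[(15,142),(129,169),(166,63),(59,39)],(215,188),3,[.5,0,0,0])
o["pan"]=run("pan",[(38,-77,75),(-38,-77,75),(-38,77,75),(38,77,75)],[(36,100),(80,72),(173,158),(123,195)],(284,245),
 [(38,-77,75),(-38,-77,75),(38,77,75),(-38,77,75)],[(75,30),(123,40),(51,140),(100,147)],(155,258),2,[.5,.3,0,0])
np.savez("poses.npz",**o)
E
python3 f1.py
```

```text
rack [ 495.9869 -317.7954   -7.7807] 6.285586188519023 [2.7 1.1 0.6 4.  2.6 1.  2.4 1. ] [1.5 3.2 0.8 1.1 1.3 2.2 1.3]
rest [520.4974 -17.4232   1.6528] 5.940324169711321 [1.1 0.6 0.6] [0.4 0.7 0.7 0.4]
pan [513.2333 311.3672 -14.9018] 10.850184518411377 [3.4 0.7 1.4 3. ] [1.5 3.5 5.1 0.7]
```

```bash
cat >> h.py <<'E'
def go(tx,ty=None,pos=None,T=None):
    "tool x and y wanted (world dirs), TCP pos -> turn (deg, tool rotvec) and shift (mm) in tool axes before / after the turn"
    if T is None:
        from cell import r; s=r.sense(); T=Tq(s)
    x=np.array(tx,float); x/=np.linalg.norm(x); y=np.array(ty,float); y-=x*(x@y); y/=np.linalg.norm(y)
    G=np.column_stack([x,y,np.cross(x,y)]); d=np.array(pos)-T[:3,3]
    rv=np.degrees(R.from_matrix(T[:3,:3].T@G).as_rotvec())
    print("turn",rv.round(2),"shift_now",(T[:3,:3].T@d*1e3).round(1),"shift_after",(G.T@d*1e3).round(1)); return G
E
python3 - <<'E'
from h import *
from cell import r
T=Tq(r.sense()); print(T)
P=np.load("poses.npz"); rk=P["rack"]; 
Rz=lambda p:R.from_euler('z',p[3]).as_matrix()
top=place(rk,[(-.035,0,.12)])[0]; top[2]=.12
X,Y=Rz(rk)[:,0],Rz(rk)[:,1]
print(top)
for sg in (1,-1): go([0,0,-1],sg*X,top+[0,0,.11])
E
```

```text
[[-0.0004  0.3818 -0.9242  0.2576]
 [ 0.0009 -0.9242 -0.3818 -0.6236]
 [-1.     -0.0009  0.      0.2308]
 [ 0.      0.      0.      1.    ]]
[ 0.4612 -0.3216  0.12  ]
turn [-73.84  -0.03   0.05] shift_now [   1.  -201.4 -303.4] shift_after [   0.8  235.4 -277.9]
turn [106.16   0.05   0.04] shift_now [   1.  -201.4 -303.4] shift_after [   0.8 -235.4  277.9]
```

```bash
python3 -m inch '[{"ty":-25.2,"tz":-37.9,"fingers":40},{"ty":-25.2,"tz":-37.9},{"ty":-25.2,"tz":-37.9},{"ty":-25.2,"tz":-37.9},{"ty":-25.2,"tz":-37.9},{"ty":-25.2,"tz":-37.9},{"ty":-25.2,"tz":-37.9},{"ty":-25.2,"tz":-37.9},{"ax":-8.2},{"ax":-8.2},{"ax":-8.2},{"ax":-8.2},{"ax":-8.2},{"ax":-8.2},{"ax":-8.2},{"ax":-8.2},{"ax":-8.24},{"tx":0}]' 30
cat > snap.py <<'E'
import sys; from h import *; from cell import r,vision
n=sys.argv[1]; s=r.sense(); c=vision.read_camera("wrist"); T=Tq(s)
np.savez(f"pics/{n}.npz",E=T@c["tool_from_camera"],T=T,**c); cv2.imwrite(f"pics/{n}.png",cv2.resize(c["pixels"],(768,576),interpolation=cv2.INTER_CUBIC))
print(s["time_s"],T[:3,3],s["joint_pos"],s["finger_gap"],s["ft_force"])
E
python3 snap.py w1
```

```text
0.15 [ 0.2576 -0.6236  0.2308] [ 1.0295  0.4266  0.0738  1.6064 -0.0341  1.1108 -0.0671] 0.08584332270185735 [ 0.5048 -0.2084  0.2787]validation failed for argument at $[0]...
```

View pics/w1.png

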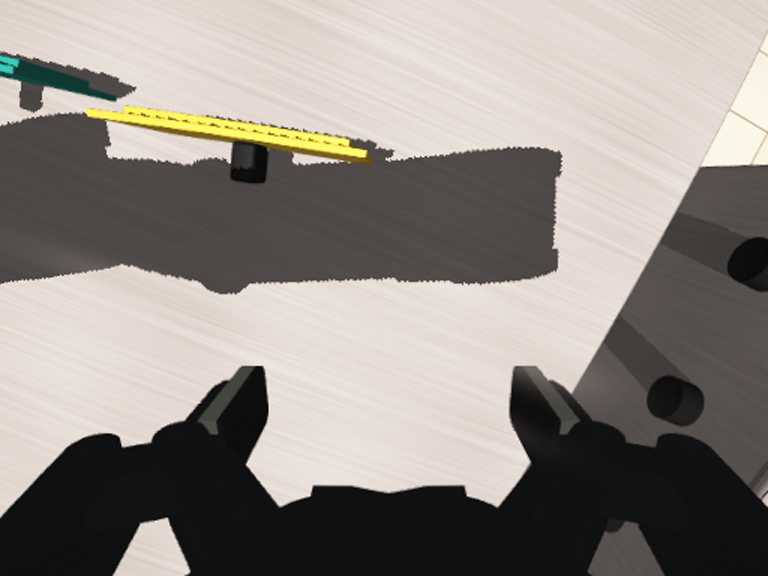

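The picture shows only the yellow decoy lid at (230,135); the move was refused on format. I'll retry with all fields in every row.

```bash
python3 -m inch '[{"ax":0,"ay":0,"az":0,"tx":0,"ty":-25.2,"tz":-37.9,"fingers":40}]' 30; cat > /dev/null; python3 -m inch --help 2>&1 | head -20
```

```text
time_s: 0.3
eef_pos: [0.279, -0.5893, 0.2307]
orientation: [-0.136, -0.693, -0.135, 0.695]
ft_force: [0.8, 0.1, 0.1]
finger_gap: 0.0733
invalid input: not JSON, or not a number
```

```bash
python3 -m inch '[{"ax":0,"ay":0,"az":0,"tx":0,"ty":-25.2,"tz":-37.9,"fingers":40},{"ax":0,"ay":0,"az":0,"tx":0,"ty":-25.2,"tz":-37.9,"fingers":40},{"ax":0,"ay":0,"az":0,"tx":0,"ty":-25.2,"tz":-37.9,"fingers":40},{"ax":0,"ay":0,"az":0,"tx":0,"ty":-25.2,"tz":-37.9,"fingers":40},{"ax":0,"ay":0,"az":0,"tx":0,"ty":-25.2,"tz":-37.9,"fingers":40},{"ax":0,"ay":0,"az":0,"tx":0,"ty":-25.2,"tz":-37.9,"fingers":40},{"ax":0,"ay":0,"az":0,"tx":0,"ty":-25.2,"tz":-37.9,"fingers":40},{"ax":-8.2,"ay":0,"az":0,"tx":0,"ty":0,"tz":0,"fingers":40},{"ax":-8.2,"ay":0,"az":0,"tx":0,"ty":0,"tz":0,"fingers":40},{"ax":-8.2,"ay":0,"az":0,"tx":0,"ty":0,"tz":0,"fingers":40},{"ax":-8.2,"ay":0,"az":0,"tx":0,"ty":0,"tz":0,"fingers":40},{"ax":-8.2,"ay":0,"az":0,"tx":0,"ty":0,"tz":0,"fingers":40},{"ax":-8.2,"ay":0,"az":0,"tx":0,"ty":0,"tz":0,"fingers":40},{"ax":-8.2,"ay":0,"az":0,"tx":0,"ty":0,"tz":0,"fingers":40},{"ax":-8.2,"ay":0,"az":0,"tx":0,"ty":0,"tz":0,"fingers":40},{"ax":-8.2,"ay":0,"az":0,"tx":0,"ty":0,"tz":0,"fingers":40},{"ax":0,"ay":0,"az":0,"tx":0,"ty":0,"tz":0,"fingers":40}]' 30
python3 snap.py w2
```

```text
time_s: 2.0
eef_pos: [0.4608, -0.3218, 0.2312]
orientation: [0.527, 0.471, 0.527, -0.471]
ft_force: [-0.3, 0.3, 0.4]
finger_gap: 0.0402
2.0 [ 0.4608 -0.3218  0.2312] [ 0.7255  0.2576 -0.2728  1.8477  0.0792  1.047   0.5332] 0.040228178753664294 [-0.3455  0.2667  0.3753]
```

View pics/w2.png

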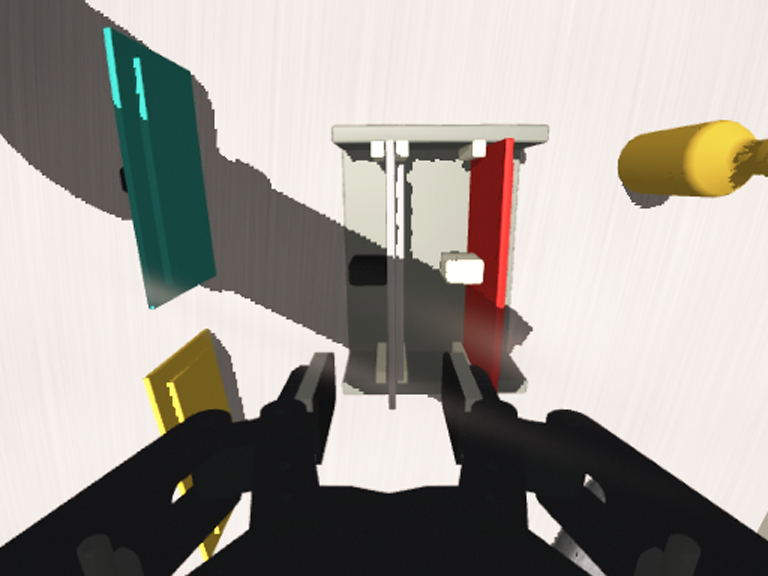

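The wrist view is clear: the steel lid's top edge runs (391,140)–(392,409) and its black knob is at (368,270). The red lid is at right, and the +y wall corners are (332,125) and (548,124).

```bash
cat > f2.py <<'E'
from h import *
import sys
P=dict(np.load("poses.npz")); w=np.load("pics/w2.npz")
S=np.load("pics/scene0.npz"); D=np.load("pics/side0.npz")
lw=[(-75,106,75),(75,106,75),(-35,88,120),(-35,-88,120),(-75,-106,75),(75,-106,75)]
uw=np.array([(332,125),(548,124),(391.5,140),(392,409),(342,393),(527,391)])/1.5-.17
print("wrist only",*fit([(w,w["E"],lw,uw)],P["rack"]))
ls=[(-75,106,75),(75,-106,75),(-35,-88,120),(-35,88,120)];us=np.array([(227,118),(6,74),(96,14),(188,95)])/3+(185,122)
ld=[(75,106,75),(-75,106,75),(-75,-106,75),(75,-106,75),(-35,-88,120)];ud=np.array([(22,137),(146,156),(179,51),(62,33),(147,26)])/3+(250,120)
print("s+d tops",*fit([(S,S["extrinsics"],ls,us),(D,D["extrinsics"],ld,ud)],P["rack"]))
# lid edge alone: two ends at z=.12 and triangulated against the scene ends
def tri(us):
    f=lambda X:np.concatenate([(proj(c,E,X)[0]-u) for c,E,u in us]); return least_squares(f,[.46,-.32,.1]).x
a=tri([(w,w["E"],uw[2]),(S,S["extrinsics"],us[3])]); b=tri([(w,w["E"],uw[3]),(S,S["extrinsics"],us[2]),(D,D["extrinsics"],ud[4])]); print("edge ends",a,b,np.linalg.norm(a-b),(a+b)/2,np.degrees(np.arctan2(-(a-b)[0],(a-b)[1])))
E
python3 f2.py
```

```text
wrist only [ 0.4959 -0.3128 -0.007   0.1185] [array([2. , 1.4, 1.6, 2.6, 2.8, 3.3])]
s+d tops [ 0.4957 -0.3152 -0.0093  0.1237] [array([1.8, 1.9, 1.7, 0.1]), array([2.5, 4. , 0.7, 1.2, 0.5])]
edge ends [ 0.4509 -0.2283  0.1139] [ 0.4718 -0.4108  0.1062] 0.1838762707798097 [ 0.4613 -0.3195  0.11  ] 6.52937878054591
```

```bash
cat >> h.py <<'E'
def onz(c,E,u,z):
    n=cv2.undistortPoints(np.array(u,float).reshape(-1,1,2),K(c),np.array(c["D"],float)).reshape(-1,2)
    d=np.column_stack([n[:,0],-n[:,1],-np.ones(len(n))])@E[:3,:3].T; o=E[:3,3]
    return o+d*((z-o[2])/d[:,2])[:,None]
E
python3 - <<'E'
from h import *
w=np.load("pics/w2.npz"); print("cam",w["E"])
u=lambda l:np.array(l,float)/1.5-.17
for z in(.105,.11,.115,.12):
    e=onz(w,w["E"],u([(391.5,140),(392,409)]),z); print(z,e[:,:2].ravel(),np.linalg.norm(e[0]-e[1]))
for z in (.065,.07,.075):
    e=onz(w,w["E"],u([(332,125),(548,124),(342,393),(527,391)]),z); print(z,e[:,:2].ravel(),np.linalg.norm(e[0]-e[1]),np.linalg.norm(e[2]-e[3]),np.linalg.norm(e[0]-e[2]))
# does the TCP project between the fingertips?
print(proj(w,w["E"],w["T"][:3,3])*1.5)
E
```

```text
cam [[ 0.9939 -0.1065 -0.0303  0.4517]
 [ 0.1107  0.9561  0.2712 -0.2533]
 [ 0.0001 -0.2728  0.9621  0.3747]
 [ 0.      0.      0.      1.    ]]
0.105 [ 0.4508 -0.2274  0.4721 -0.4121] 0.1859254660747253
0.11 [ 0.4508 -0.2278  0.4717 -0.4091] 0.1824780857273785
0.115 [ 0.4508 -0.2283  0.4714 -0.4062] 0.1790307053800317
0.12 [ 0.4508 -0.2288  0.471  -0.4032] 0.175583325032685
0.065 [ 0.4079 -0.218   0.5595 -0.1994  0.4319 -0.4253  0.586  -0.4068] 0.15271571525918332 0.15513077907141157 0.2086444304094999
0.07 [ 0.4086 -0.2186  0.5578 -0.2003  0.4323 -0.4225  0.5838 -0.4043] 0.1502498696508512 0.1526259382982064 0.20527552399698654
0.075 [ 0.4093 -0.2191  0.556  -0.2012  0.4326 -0.4197  0.5816 -0.4018] 0.14778402404251903 0.1501210975250013 0.20190661758447315
[[391.9635 371.4379]]
```

```bash
python3 -m inch '[{"ax":0,"ay":0,"az":0,"tx":30,"ty":0,"tz":-6,"fingers":40},{"ax":0,"ay":0,"az":0,"tx":30,"ty":0,"tz":0,"fingers":40},{"ax":0,"ay":0,"az":0,"tx":20,"ty":0,"tz":0,"fingers":40},{"ax":0,"ay":0,"az":0,"tx":15,"ty":0,"tz":0,"fingers":40},{"ax":0,"ay":0,"az":0,"tx":15,"ty":0,"tz":0,"fingers":40},{"ax":0,"ay":0,"az":0,"tx":10,"ty":0,"tz":0,"fingers":40},{"ax":0,"ay":0,"az":0,"tx":7,"ty":0,"tz":0,"fingers":40},{"ax":0,"ay":0,"az":0,"tx":0,"ty":0,"tz":0,"fingers":40},{"ax":0,"ay":0,"az":0,"tx":0,"ty":0,"tz":0,"fingers":40}]' 50
python3 snap.py w3
python3 -m inch '[{"ax":0,"ay":0,"az":0,"tx":0,"ty":0,"tz":0,"fingers":0},{"ax":0,"ay":0,"az":0,"tx":0,"ty":0,"tz":0,"fingers":0},{"ax":0,"ay":0,"az":0,"tx":0,"ty":0,"tz":0,"fingers":0},{"ax":0,"ay":0,"az":0,"tx":0,"ty":0,"tz":0,"fingers":0},{"ax":0,"ay":0,"az":0,"tx":0,"ty":0,"tz":0,"fingers":0},{"ax":0,"ay":0,"az":0,"tx":0,"ty":0,"tz":0,"fingers":0}]' 50
python3 snap.py w4
```

```text
time_s: 2.95
eef_pos: [0.4606, -0.3159, 0.1048]
orientation: [0.527, 0.472, 0.526, -0.472]
ft_force: [0.2, -0.1, -0.1]
finger_gap: 0.0403
2.95 [ 0.4606 -0.3159  0.1048] [ 0.6969  0.4001 -0.2585  1.9668  0.1405  0.791   0.4677] 0.04025525331787208 [ 0.2279 -0.0629 -0.0956]
time_s: 3.6
eef_pos: [0.4608, -0.3159, 0.1048]
orientation: [0.527, 0.472, 0.526, -0.472]
ft_force: [0.3, 0.4, 6.4]
finger_gap: 0.0037
3.6 [ 0.4608 -0.3159  0.1048] [ 0.6969  0.4    -0.2586  1.9668  0.1405  0.7907  0.4679] 0.00371752588643182 [0.296  0.3882 6.3889]
```

View pics/w4.png

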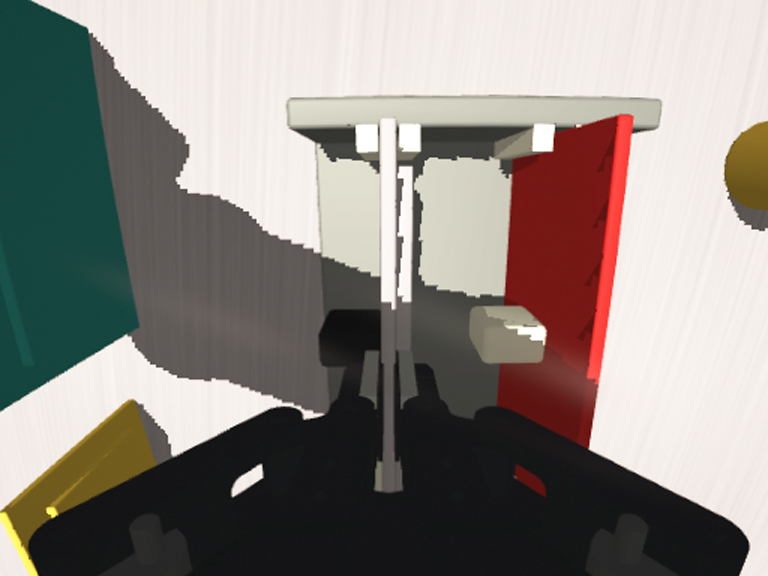

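The lid is held between the pads, and the plate runs straight up the picture at column 388. Next: lift straight up.

```bash
python3 -m inch '[{"ax":0,"ay":0,"az":0,"tx":-8,"ty":0,"tz":0,"fingers":0},{"ax":0,"ay":0,"az":0,"tx":-16,"ty":0,"tz":0,"fingers":0},{"ax":0,"ay":0,"az":0,"tx":-20,"ty":0,"tz":0,"fingers":0},{"ax":0,"ay":0,"az":0,"tx":-20,"ty":0,"tz":0,"fingers":0},{"ax":0,"ay":0,"az":0,"tx":-20,"ty":0,"tz":0,"fingers":0},{"ax":0,"ay":0,"az":0,"tx":-20,"ty":0,"tz":0,"fingers":0},{"ax":0,"ay":0,"az":0,"tx":-20,"ty":0,"tz":0,"fingers":0},{"ax":0,"ay":0,"az":0,"tx":-20,"ty":0,"tz":0,"fingers":0},{"ax":0,"ay":0,"az":0,"tx":-10,"ty":0,"tz":0,"fingers":0},{"ax":0,"ay":0,"az":0,"tx":0,"ty":0,"tz":0,"fingers":0},{"ax":0,"ay":0,"az":0,"tx":0,"ty":0,"tz":0,"fingers":0}]' 50
python3 -m inch '[{"ax":0,"ay":0,"az":0,"tx":0,"ty":5,"tz":-25,"fingers":0},{"ax":0,"ay":0,"az":0,"tx":0,"ty":10,"tz":-35,"fingers":0},{"ax":0,"ay":0,"az":0,"tx":0,"ty":10,"tz":-35,"fingers":0},{"ax":0,"ay":0,"az":0,"tx":0,"ty":10,"tz":-30,"fingers":0},{"ax":0,"ay":0,"az":0,"tx":0,"ty":5,"tz":-20,"fingers":0},{"ax":0,"ay":0,"az":0,"tx":0,"ty":0,"tz":0,"fingers":0},{"ax":0,"ay":0,"az":0,"tx":0,"ty":0,"tz":0,"fingers":0}]' 50
python3 snap.py w5
```

```text
time_s: 4.75
eef_pos: [0.46, -0.3156, 0.2576]
orientation: [0.526, 0.472, 0.527, -0.472]
ft_force: [-0.5, -0.1, -3.0]
finger_gap: 0.0033
time_s: 5.45
eef_pos: [0.4839, -0.1672, 0.2574]
orientation: [0.526, 0.472, 0.527, -0.472]
ft_force: [-1.1, -0.5, -3.5]
finger_gap: 0.0036
5.45 [ 0.4839 -0.1672  0.2574] [ 0.5503  0.1582 -0.3802  1.9151  0.0662  1.0818  0.2531] 0.0035817449293607407 [-1.0561 -0.5193 -3.5192]
```

View pics/w5.png

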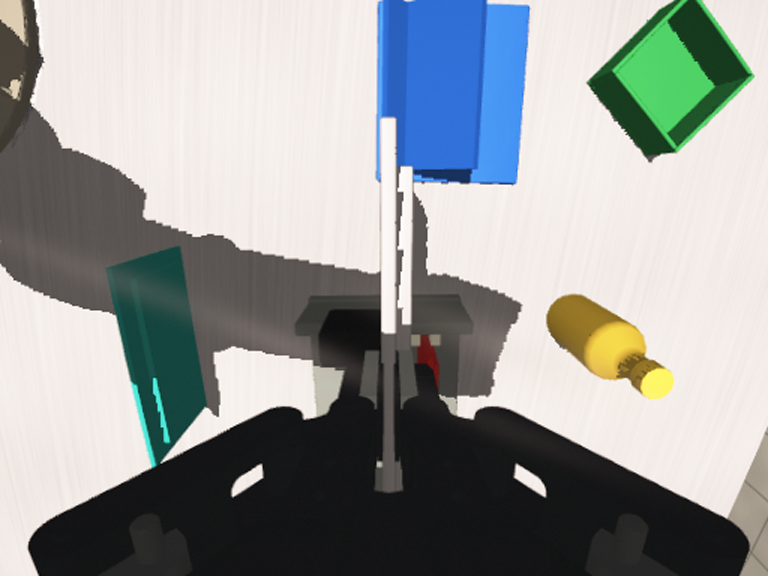

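The picture shows the lid hanging straight, with the rest ahead at (380–528, 0–182), the tub at (670,75) and the mustard at (600,340). I'll shift towards the robot and +y to see the whole rest unobstructed.

```bash
python3 -m inch '[{"ax":0,"ay":0,"az":0,"tx":0,"ty":-15,"tz":-25,"fingers":0},{"ax":0,"ay":0,"az":0,"tx":0,"ty":-20,"tz":-35,"fingers":0},{"ax":0,"ay":0,"az":0,"tx":0,"ty":-15,"tz":-25,"fingers":0},{"ax":0,"ay":0,"az":0,"tx":0,"ty":0,"tz":0,"fingers":0},{"ax":0,"ay":0,"az":0,"tx":0,"ty":0,"tz":0,"fingers":0}]' 50
python3 snap.py w6
```

```text
time_s: 6.0
eef_pos: [0.4251, -0.089, 0.2584]
orientation: [0.527, 0.472, 0.526, -0.472]
ft_force: [0.6, -0.8, -2.4]
finger_gap: 0.0038
6.0 [ 0.4251 -0.089   0.2584] [ 0.4994  0.0206 -0.4422  2.0603  0.0106  1.0624  0.1604] 0.003751959059674787 [ 0.5621 -0.8295 -2.3999]
```

View pics/w6.png

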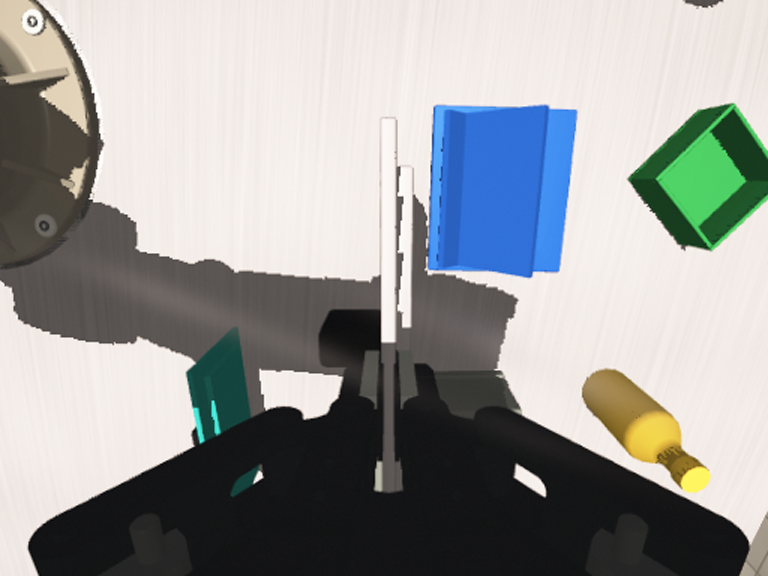

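w6 shows the whole rest: base corners (433,104), (577,110), (558,271), (428,268) and board top edge (548,106)–(531,277).

```bash
cat > f3.py <<'E'
from h import *
P=dict(np.load("poses.npz")); a=np.load("pics/w6.npz"); b=np.load("pics/w5.npz"); D=np.load("pics/side0.npz"); S=np.load("pics/scene0.npz")
u=lambda l:np.array(l,float)/1.5-.17
B=[(-65,75,0),(65,75,0),(65,-75,0),(-65,-75,0)]; ub=u([(433,104),(577,110),(558,271),(428,268)])
T=[(9.5,65,79.5),(9.5,-65,79.5),(-40,65,30),(-40,-65,30),(-55.6,65,45.6),(-55.6,-65,45.6)]; ut=u([(548,106),(531,277),(465,110),(460,272),(447,108),(440,270)])
B5=[(65,-75,0),(-65,-75,0),(65,75,0)]; ub5=u([(516,184),(377,181),(529,6)])
T5=[(9.5,-65,79.5)]; ut5=u([(477,170)])
p0=P["rest"]
for n,v in (("base",[(a,a["E"],B,ub),(b,b["E"],B5,ub5)]),("board",[(a,a["E"],T[:4],ut[:4]),(b,b["E"],T5,ut5)]),("board+ledge",[(a,a["E"],T,ut)]),("all",[(a,a["E"],B+T,np.vstack([ub,ut])),(b,b["E"],B5+T5,np.vstack([ub5,ut5]))])):
    p,e=fit(v,p0); print(n,p[:3]*1e3,np.degrees(p[3]),*e)
p,e=fit(v,p0,zprior=.001); print("z~0",p[:3]*1e3,np.degrees(p[3]),*e)
P["rest"]=p; np.savez("poses.npz",**P)
# lid in hand: +y end of its top edge, in tool axes, on the plane tool y=0 (vertical lid)
n=cv2.undistortPoints(u([(388,118)]).reshape(-1,1,2),K(a),np.array(a["D"])).ravel(); d=np.array([n[0],-n[1],-1]); M=a["tool_from_camera"]
d=M[:3,:3]@d; t=(-.0155-M[0,3])/d[0]; print("lid +y top end in tool (mm):",(M[:3,3]+t*d)*1e3)
E
python3 f3.py
```

```text
base [521.3004 -16.658    3.4492] 5.331841133205909 [0.8 0.5 0.1 0.6] [0.4 0.5 0.3]
board [521.4479 -18.1062   4.5133] 6.182040837714003 [1.3 2.2 2.8 2.9] [0.7]
board+ledge [519.0672 -17.5027   8.8605] 5.802787278240738 [2.8 2.3 1.1 3.5 1.2 1.7]
all [520.7862 -17.2438   4.8971] 5.598651867074468 [0.9 0.7 0.5 1.4 2.  1.5 1.8 4.  2.4 2.5] [0.2 0.5 0.2 2. ]
z~0 [521.5819 -16.9762   1.4575] 5.606415741205263 [1.3 1.1 0.2 0.7 1.8 0.7 2.2 4.5 2.7 2.9] [0.4 0.3 0.8 1.9]
lid +y top end in tool (mm): [-15.5     -1.5167 -87.4312]
```

```bash
python3 - <<'E'
from h import *
p=np.load("poses.npz")["rest"]; p=np.array([.5213,-.0168,0,np.radians(5.6)])
X=R.from_euler('z',p[3]).apply([1,0,0]); Z=np.array([0,0,1.])
seat=place(p,[(.0196,0,.1016)])[0]; print("seat",seat)
go(-X-Z,X-Z,seat+[0,0,.08])
E
```

```text
seat [ 0.5408 -0.0149  0.1016]
turn [  0.53   0.24 -45.01] shift_now [ 76.7 122.6 -61.6] shift_after [-32.  140.5 -62.8]
```

```bash
python3 -m inch '[{"ax":0,"ay":0,"az":0,"tx":0,"ty":20,"tz":-10,"fingers":0},{"ax":0,"ay":0,"az":0,"tx":0,"ty":35,"tz":-17,"fingers":0},{"ax":0,"ay":0,"az":0,"tx":0,"ty":35,"tz":-18,"fingers":0},{"ax":0,"ay":0,"az":0,"tx":0,"ty":32,"tz":-16,"fingers":0},{"ax":0,"ay":0,"az":-5,"tx":0,"ty":0,"tz":0,"fingers":0},{"ax":0,"ay":0,"az":-8,"tx":0,"ty":0,"tz":0,"fingers":0},{"ax":0,"ay":0,"az":-8,"tx":0,"ty":0,"tz":0,"fingers":0},{"ax":0,"ay":0,"az":-8,"tx":0,"ty":0,"tz":0,"fingers":0},{"ax":0,"ay":0,"az":-8,"tx":0,"ty":0,"tz":0,"fingers":0},{"ax":0.5,"ay":0.2,"az":-8,"tx":0,"ty":0,"tz":0,"fingers":0},{"ax":0,"ay":0,"az":0,"tx":0,"ty":0,"tz":0,"fingers":0},{"ax":0,"ay":0,"az":0,"tx":0,"ty":0,"tz":0,"fingers":0}]' 50
python3 - <<'E'
from h import *
from cell import r
print(r.sense()["joint_pos"])
X=R.from_euler('z',np.radians(5.6)).apply([1,0,0]); Z=np.array([0,0,1.])
go(-X-Z,X-Z,np.array([.5408,-.0149,.1016+.03]))
E
```

```text
time_s: 7.25
eef_pos: [0.5406, -0.0149, 0.2563]
orientation: [0.303, 0.238, 0.665, -0.64]
ft_force: [0.3, -0.9, -2.0]
finger_gap: 0.0036
[ 0.171   0.6928 -0.4329  1.37    0.1518  1.9159 -0.1931]
turn [-0.05  0.15  0.02] shift_now [88.  88.3 -0.3] shift_after [88.1 88.3  0. ]
```

```bash
python3 -m inch '[{"ax":0,"ay":0,"az":0,"tx":15,"ty":15,"tz":0,"fingers":0},{"ax":0,"ay":0,"az":0,"tx":25,"ty":25,"tz":0,"fingers":0},{"ax":0,"ay":0,"az":0,"tx":25,"ty":25,"tz":0,"fingers":0},{"ax":0,"ay":0,"az":0,"tx":23,"ty":23,"tz":0,"fingers":0},{"ax":0,"ay":0,"az":0,"tx":9,"ty":9,"tz":0,"fingers":0},{"ax":0,"ay":0,"az":0,"tx":5,"ty":5,"tz":0,"fingers":0},{"ax":0,"ay":0,"az":0,"tx":0,"ty":0,"tz":0,"fingers":0},{"ax":0,"ay":0,"az":0,"tx":0,"ty":0,"tz":0,"fingers":0}]' 50
python3 - <<'E'
from h import *
from cell import r,vision
print(r.sense()["joint_pos"])
X=R.from_euler('z',np.radians(5.6)).apply([1,0,0]); Z=np.array([0,0,1.])
go(-X-Z,X-Z,np.array([.5408,-.0149,.1016]))
out=[]
for n,(u,v) in (("side",(190,150)),("scene",(200,150))):
    c=vision.read_camera(n); out.append(cv2.resize(c["pixels"][v:v+130,u:u+130],(390,390),interpolation=cv2.INTER_CUBIC))
cv2.imwrite("pics/m2.png",np.hstack(out))
E
```

```text
time_s: 8.05
eef_pos: [0.5408, -0.0147, 0.1156]
orientation: [0.304, 0.238, 0.665, -0.64]
ft_force: [0.3, -1.1, -1.6]
finger_gap: 0.0036
[ 0.1644  0.8327 -0.4171  1.4461  0.2006  1.7075 -0.2098]
turn [-0.04  0.21 -0.15] shift_now [10.   9.9  0.1] shift_after [9.9 9.9 0.2]
```

View pics/m2.png

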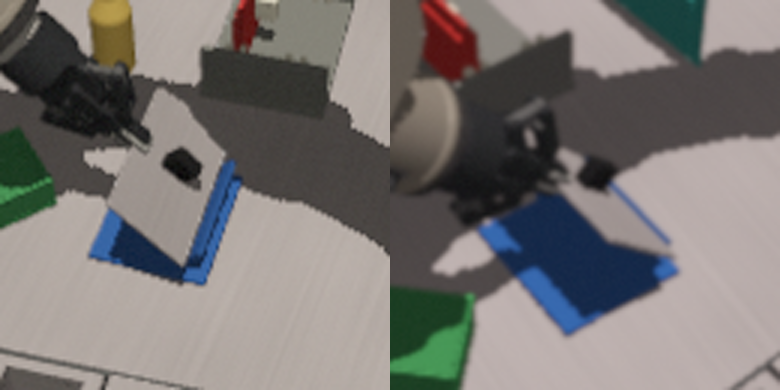

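Lid tilted over the rest, foot edge just above the ledge, parallel to it. Lowering gently.

```bash
python3 -m inch '[{"ax":0,"ay":0,"az":0,"tx":3,"ty":3,"tz":0,"fingers":0},{"ax":0,"ay":0,"az":0,"tx":2,"ty":2,"tz":0,"fingers":0},{"ax":0,"ay":0,"az":0,"tx":1.5,"ty":1.5,"tz":0,"fingers":0},{"ax":0,"ay":0,"az":0,"tx":1,"ty":1,"tz":0,"fingers":0},{"ax":0,"ay":0,"az":0,"tx":0,"ty":0,"tz":0,"fingers":0}]' 50
for i in 1 2; do python3 -m inch '[{"ax":0,"ay":0,"az":0,"tx":0.7,"ty":0.7,"tz":0,"fingers":0},{"ax":0,"ay":0,"az":0,"tx":0,"ty":0,"tz":0,"fingers":0}]'; done
```

```text
time_s: 8.65
eef_pos: [0.5401, -0.0148, 0.1034]
orientation: [0.303, 0.237, 0.665, -0.64]
ft_force: [0.8, -0.5, -1.4]
finger_gap: 0.0033
time_s: 8.85
eef_pos: [0.5404, -0.015, 0.1028]
orientation: [0.304, 0.237, 0.665, -0.64]
ft_force: [4.3, -2.6, 2.3]
finger_gap: 0.0037
time_s: 9.05
eef_pos: [0.5409, -0.015, 0.1023]
orientation: [0.304, 0.238, 0.665, -0.64]
ft_force: [8.3, -3.4, 7.6]
finger_gap: 0.0036
```

Force points up the slope: the foot is on the ledge. I'll ease off a little and press towards the board.

```bash
for i in 1 2 3; do python3 -m inch '[{"ax":0,"ay":0,"az":0,"tx":-0.2,"ty":0.7,"tz":0,"fingers":0},{"ax":0,"ay":0,"az":0,"tx":0,"ty":0,"tz":0,"fingers":0}]'; done
```

```text
time_s: 9.25
eef_pos: [0.5413, -0.0149, 0.1019]
orientation: [0.304, 0.238, 0.665, -0.64]
ft_force: [6.5, -1.8, 8.9]
finger_gap: 0.0035
time_s: 9.45
eef_pos: [0.5416, -0.0148, 0.1015]
orientation: [0.304, 0.237, 0.665, -0.64]
ft_force: [4.1, -2.5, 7.9]
finger_gap: 0.0036
time_s: 9.65
eef_pos: [0.5417, -0.0147, 0.1014]
orientation: [0.303, 0.237, 0.665, -0.64]
ft_force: [0.7, -2.4, 10.0]
finger_gap: 0.0036
```

Both contacts felt. Release and withdraw along the slope.

```bash
python3 -m inch '[{"ax":0,"ay":0,"az":0,"tx":0,"ty":-0.3,"tz":0,"fingers":8},{"ax":0,"ay":0,"az":0,"tx":0,"ty":0,"tz":0,"fingers":14},{"ax":0,"ay":0,"az":0,"tx":0,"ty":0,"tz":0,"fingers":22},{"ax":0,"ay":0,"az":0,"tx":0,"ty":0,"tz":0,"fingers":28},{"ax":0,"ay":0,"az":0,"tx":0,"ty":0,"tz":0,"fingers":28},{"ax":0,"ay":0,"az":0,"tx":0,"ty":0,"tz":0,"fingers":28}]'
python3 -m inch '[{"ax":0,"ay":0,"az":0,"tx":-10,"ty":0,"tz":0,"fingers":28},{"ax":0,"ay":0,"az":0,"tx":-20,"ty":0,"tz":0,"fingers":28},{"ax":0,"ay":0,"az":0,"tx":-30,"ty":0,"tz":0,"fingers":28},{"ax":0,"ay":0,"az":0,"tx":-30,"ty":0,"tz":0,"fingers":28},{"ax":0,"ay":0,"az":0,"tx":-20,"ty":0,"tz":0,"fingers":28},{"ax":0,"ay":0,"az":0,"tx":0,"ty":0,"tz":0,"fingers":28},{"ax":0,"ay":0,"az":0,"tx":0,"ty":0,"tz":0,"fingers":28}]'
python3 snap.py w7
python3 - <<'E'
from h import *
p=np.array([.5213,-.0168,0,np.radians(5.6)])
X=R.from_euler('z',p[3]).apply([1,0,0]); Y=R.from_euler('z',p[3]).apply([0,1,0]);Z=np.array([0,0,1.])
seat=place(p,[(-.00783,0,.0742)])[0]; lz=(Z-X)/2**.5
knob=seat+.0265*lz; print(seat,knob)
for s in (1,-1): go(X-Z,s*Y,seat+.13*lz)
E
```

```text
time_s: 10.25
eef_pos: [0.5417, -0.0146, 0.1006]
orientation: [0.303, 0.237, 0.665, -0.64]
ft_force: [-0.0, -0.0, 1.4]
finger_gap: 0.0283
time_s: 10.95
eef_pos: [0.6191, -0.0064, 0.1783]
orientation: [0.304, 0.237, 0.665, -0.64]
ft_force: [-0.0, 0.7, -0.2]
finger_gap: 0.0278
10.95 [ 0.6191 -0.0064  0.1783] [ 0.1155  0.8855 -0.4021  1.1786  0.1973  1.9141 -0.1878] 0.02781327187926075 [-0.0067  0.6548 -0.1941]
[ 0.5135 -0.0176  0.0742] [ 0.4949 -0.0194  0.0929]
turn [-69.11 -69.14  69.44] shift_now [ 148.2 -131.3    0.1] shift_after [-131.4   -0.6 -148.1]
turn [69.41 69.49 69.19] shift_now [ 148.2 -131.3    0.1] shift_after [-131.4    0.6  148.1]
```

```bash
python3 -m inch '[{"ax":0,"ay":0,"az":5,"tx":-10,"ty":0,"tz":0,"fingers":50},{"ax":0,"ay":0,"az":8,"tx":0,"ty":0,"tz":0,"fingers":50},{"ax":0,"ay":0,"az":8,"tx":0,"ty":0,"tz":0,"fingers":50},{"ax":0,"ay":0,"az":8,"tx":0,"ty":0,"tz":0,"fingers":50},{"ax":0,"ay":0,"az":8,"tx":0,"ty":0,"tz":0,"fingers":50},{"ax":0,"ay":0,"az":8,"tx":-20,"ty":0,"tz":0,"fingers":50},{"ax":-8,"ay":0,"az":0,"tx":-30,"ty":-20,"tz":0,"fingers":50},{"ax":-8,"ay":0,"az":0,"tx":-30,"ty":0,"tz":0,"fingers":50},{"ax":-8,"ay":0,"az":0,"tx":-10,"ty":0,"tz":0,"fingers":50},{"ax":-8,"ay":0,"az":0,"tx":0,"ty":0,"tz":0,"fingers":50},{"ax":-8,"ay":0,"az":0,"tx":0,"ty":0,"tz":0,"fingers":50},{"ax":-8,"ay":0,"az":0,"tx":0,"ty":0,"tz":0,"fingers":50},{"ax":-8,"ay":0,"az":0,"tx":0,"ty":0,"tz":0,"fingers":50},{"ax":-8,"ay":0,"az":0,"tx":0,"ty":0,"tz":0,"fingers":50},{"ax":-8,"ay":0,"az":0,"tx":0,"ty":0,"tz":0,"fingers":50},{"ax":-8,"ay":0,"az":0,"tx":0,"ty":0,"tz":0,"fingers":50},{"ax":-8,"ay":0,"az":0,"tx":0,"ty":0,"tz":0,"fingers":50},{"ax":-2,"ay":0,"az":0,"tx":0,"ty":0,"tz":0,"fingers":50},{"ax":0,"ay":0,"az":0,"tx":0,"ty":0,"tz":0,"fingers":50},{"ax":0,"ay":0,"az":0,"tx":0,"ty":0,"tz":0,"fingers":50}]'
cat > k.py <<'E'
from h import *; import sys
from cell import r
p=np.array([.5213,-.0168,0,np.radians(5.6)])
X=R.from_euler('z',p[3]).apply([1,0,0]); Y=R.from_euler('z',p[3]).apply([0,1,0]);Z=np.array([0,0,1.])
seat=place(p,[(-.00783,0,.0742)])[0]; lz=(Z-X)/2**.5
print(r.sense()["joint_pos"]); go(X-Z,Y,seat+float(sys.argv[1])*lz)
E
python3 k.py .13
```

```text
time_s: 13.0
eef_pos: [0.6084, -0.0076, 0.2749]
orientation: [0.706, -0.036, 0.706, 0.034]
ft_force: [0.7, -0.5, 0.2]
finger_gap: 0.05
[ 0.5396  0.3895 -0.8224  1.671   0.3047  1.2152  1.3158]
turn [  0.11 -45.05   0.16] shift_now [ 108.9   -0.2 -187.3] shift_after [ -55.6   -0.6 -209.4]
```

```bash
python3 -m inch '[{"ax":0,"ay":-5,"az":0,"tx":0,"ty":0,"tz":0,"fingers":50},{"ax":0,"ay":-8,"az":0,"tx":0,"ty":0,"tz":0,"fingers":50},{"ax":0,"ay":-8,"az":0,"tx":0,"ty":0,"tz":0,"fingers":50},{"ax":0,"ay":-8,"az":0,"tx":0,"ty":0,"tz":0,"fingers":50},{"ax":0,"ay":-8,"az":0,"tx":0,"ty":0,"tz":0,"fingers":50},{"ax":0,"ay":-8,"az":0,"tx":0,"ty":0,"tz":0,"fingers":50},{"ax":0,"ay":0,"az":0,"tx":-20,"ty":0,"tz":0,"fingers":50},{"ax":0,"ay":0,"az":0,"tx":-36,"ty":0,"tz":-20,"fingers":50},{"ax":0,"ay":0,"az":0,"tx":0,"ty":0,"tz":-40,"fingers":50},{"ax":0,"ay":0,"az":0,"tx":0,"ty":0,"tz":-40,"fingers":50},{"ax":0,"ay":0,"az":0,"tx":0,"ty":0,"tz":-40,"fingers":50},{"ax":0,"ay":0,"az":0,"tx":0,"ty":0,"tz":-40,"fingers":50},{"ax":0,"ay":0,"az":0,"tx":0,"ty":0,"tz":-30,"fingers":50},{"ax":0,"ay":0,"az":0,"tx":0,"ty":0,"tz":0,"fingers":50},{"ax":0,"ay":0,"az":0,"tx":0,"ty":0,"tz":0,"fingers":50}]'
python3 k.py .13; python3 snap.py w8
```

```text
time_s: 14.5
eef_pos: [0.4789, -0.0281, 0.2049]
orientation: [0.895, -0.025, 0.444, 0.033]
ft_force: [-0.5, 0.7, 0.0]
finger_gap: 0.0501
[ 1.078  -0.1175 -1.0458  2.4615 -1.0215  0.1626  2.6255]
turn [-0.19 -7.78  1.32] shift_now [ -3.4   6.7 -68.4] shift_after [-12.5   7.1 -67.3]
14.5 [ 0.4789 -0.0281  0.2049] [ 1.078  -0.1175 -1.0458  2.4615 -1.0215  0.1626  2.6255] 0.050136127597846386 [-0.5472  0.722   0.0325]
```

View pics/w8.png

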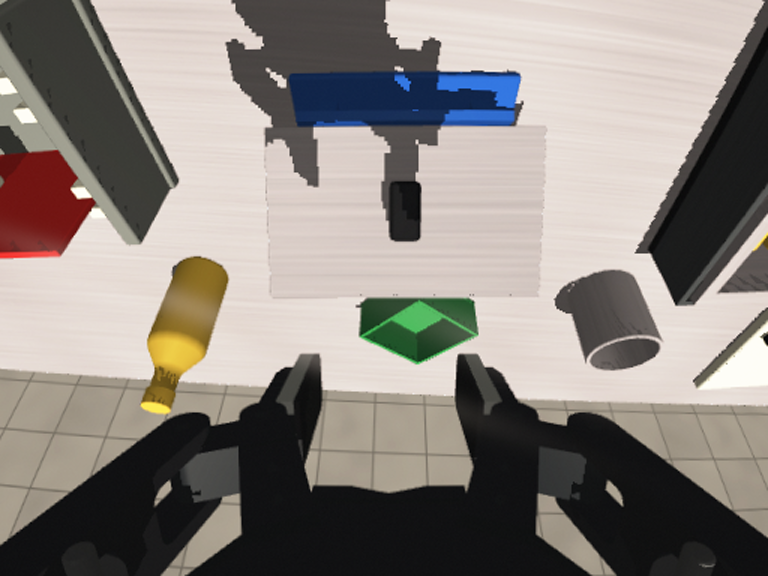

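The lid leans centred on the rest: plate (268–546, 127–297), knob at (405,212). The arm is at its limits on j4, j5 and j6, so this posture can't reach. I'll identify the kinematics from the logged poses to find a feasible grasp.

```bash
cat > kin.py <<'E'
from h import *
L=np.array([-2.85,-.5,-1.23,.21,-1.02,.16,-2.73]);U=np.array([2.85,2.14,1.37,2.46,4.16,2.05,2.73])
def rot(a,t): return R.from_rotvec(np.array(a)*t).as_matrix()
def fk(q,k):
    h,a,b,c,o,s1,s3,s5,s7,e1,e2=k
    M=rot([0,0,1],s1*q[0]); p=np.array([0,0,h])
    M=M@rot([0,1,0],q[1])@rot([0,0,1],s3*q[2]); p=p+M@[e1,0,a]
    M=M@rot([0,1,0],q[3])@rot([0,0,1],s5*q[4]); p=p+M@[e2,0,b]
    M=M@rot([0,1,0],q[5])@rot([0,0,1],s7*q[6]+o); p=p+M@[0,0,c]
    return p,M[:,[2,0,1]]  # tool x along fingers, y, z
if __name__=="__main__":
    import itertools
    from cell import r
    D=[]
    q0=[1.0295,.4267,.0738,1.6066,-.0341,1.1108,-.0671]; D.append((q0,[.2575,-.6235,.2306],[-.1372,-.6935,-.138,.6937]))
    D+=[([.7255,.2576,-.2728,1.8477,.0792,1.047,.5332],[.4608,-.3218,.2312],[.527,.471,.527,-.471]),
     ([.6969,.4,-.2586,1.9668,.1405,.7907,.4679],[.4608,-.3159,.1048],[.527,.472,.526,-.472]),
     ([.4994,.0206,-.4422,2.0603,.0106,1.0624,.1604],[.4251,-.089,.2584],[.527,.472,.526,-.472]),
     ([.171,.6928,-.4329,1.37,.1518,1.9159,-.1931],[.5406,-.0149,.2563],[.303,.238,.665,-.64]),
     ([.1644,.8327,-.4171,1.4461,.2006,1.7075,-.2098],[.5408,-.0147,.1156],[.304,.238,.665,-.64]),
     ([.1155,.8855,-.4021,1.1786,.1973,1.9141,-.1878],[.6191,-.0064,.1783],[.304,.237,.665,-.64]),
     ([.5396,.3895,-.8224,1.671,.3047,1.2152,1.3158],[.6084,-.0076,.2749],[.706,-.036,.706,.034]),
     ([1.078,-.1175,-1.0458,2.4615,-1.0215,.1626,2.6255],[.4789,-.0281,.2049],[.895,-.025,.444,.033])]
    best=None
    for s in itertools.product((1,-1),repeat=4):
      for o0 in (0,1.57,3.14,-1.57):
        def f(v):
            k=(v[0],v[1],v[2],v[3],v[4],*s,v[5],v[6]); e=[]
            for q,p,w in D:
                P,M=fk(q,k); W=R.from_quat([w[1],w[2],w[3],w[0]]).as_matrix(); e+=list((P-p)*3)+list((M-W).ravel())
            return e
        z=least_squares(f,[.35,.4,.4,.3,o0,0,0])
        if best is None or z.cost<best[0]: best=(z.cost,z.x,s)
    print(best); v=best[1]; k=np.array([*v[:5],*best[2],v[5],v[6]]); np.save("k.npy",k)
    print(max(np.linalg.norm(fk(q,k)[0]-p) for q,p,w in D))
E
python3 kin.py
```

```text
(np.float64(0.08397333349041539), array([ 0.1201,  0.6923,  0.4217,  0.4118,  3.1413, -0.0257, -0.0702]), (-1, -1, -1, -1))
0.07207359060949457
```

```bash
cat > kin2.py <<'E'
from kin import *
import re
src=open("kin.py").read(); D=eval("["+re.search(r"D\+=\[(.*?)\]\n    best",src,re.S).group(1)+"]")
D.append(([1.0295,.4267,.0738,1.6066,-.0341,1.1108,-.0671],[.2575,-.6235,.2306],[-.1372,-.6935,-.138,.6937]))
AX=["z","y","z","y","z","y","z"]; SG=[-1,1,-1,1,-1,1,-1]
E3={"y":[0,1,0],"z":[0,0,1]}
def fk2(q,v):
    t=np.reshape(v[:21],(7,3)); M=np.eye(3); p=np.zeros(3)
    for i in range(7):
        M=M@rot(E3[AX[i]],SG[i]*q[i]+(np.pi if i==6 else 0)+0*v[21]); p=p+M@t[i]
    return p,M[:,[2,0,1]]
if __name__=="__main__":
    v0=np.zeros(22); v0[[2,8,14,20]]=[.12,.69,.42,.41]
    def f(v):
        e=list((v-v0)*.002)
        for q,p,w in D:
            P,M=fk2(q,v); W=R.from_quat([w[1],w[2],w[3],w[0]]).as_matrix(); e+=list((P-p)*3)+list((M-W).ravel()*.3)
        return e
    z=least_squares(f,v0); print(z.x[:21].reshape(7,3)); np.save("v.npy",z.x)
    for q,p,w in D:
        P,M=fk2(q,z.x); W=R.from_quat([w[1],w[2],w[3],w[0]]).as_matrix(); print(np.linalg.norm(P-p)*1e3,np.degrees(np.linalg.norm(R.from_matrix(M.T@W).as_rotvec())))
E
python3 kin2.py
```

```text
[[-0.0001 -0.0141  0.2837]
 [ 0.     -0.0141 -0.0677]
 [ 0.0001 -0.0179  0.6223]
 [ 0.     -0.0179  0.0367]
 [-0.0001 -0.0002  0.4567]
 [ 0.     -0.0002 -0.0353]
 [-0.      0.      0.3747]]
0.037777519355739184 0.0319488022801566
0.05923361748485096 0.03090616710861383
0.03958295585611368 0.06906112057639327
0.019494225663697736 0.061521145196710564
0.05051294640534747 0.04955455331279607
0.03458498058807275 0.0579520218089841
0.03419360848040197 0.06156968064893828
0.019005077480735058 0.08639716200442236
0.0432033306487765 0.008694371730148424
```

```bash
cat > ik.py <<'E'
from kin2 import *
v=np.load("v.npy")
def ik(pos,G,seeds,n=1,m=.03):
    out=[]
    for s in seeds:
        def f(q):
            P,M=fk2(q,v); return np.concatenate([(P-pos)*5,R.from_matrix(M.T@G).as_rotvec()])
        z=least_squares(f,np.clip(s,L+m+1e-3,U-m-1e-3),bounds=(L+m,U-m))
        if np.linalg.norm(z.fun)<1e-3: out.append(z.x)
    return out
def frame(x,y):
    x=x/np.linalg.norm(x); y=y-x*(x@y); y=y/np.linalg.norm(y); return np.column_stack([x,y,np.cross(x,y)])
p=np.array([.5213,-.0168,0,np.radians(5.6)]); Rz=R.from_euler('z',p[3]); X=Rz.apply([1,0,0]);Y=Rz.apply([0,1,0]);Z=np.array([0,0,1.])
seat=place(p,[(-.00783,0,.0742)])[0]; lz=(Z-X)/2**.5; lx=(X+Z)/2**.5
if __name__=="__main__":
    rng=np.random.default_rng(0); seeds=[rng.uniform(L,U) for _ in range(60)]
    for tilt in (45,35,25):
        t=np.radians(tilt); tx=X*np.sin(t)-Z*np.cos(t)
        for sy in (1,-1):
            # grasp point stays on the knob's axis, 27 mm off the lid's origin
            c=seat+.027*lz+.019*tx
            S=ik(c,frame(tx,sy*Y),seeds); print(tilt,sy,len(S))
            seen=[]
            for q in S:
                if not any(np.linalg.norm(q-w)<.8 for w in seen): seen.append(q); print("   ",q, "back30",len(ik(c-.05*tx,frame(tx,sy*Y),[q])))
E
python3 ik.py
```

```text
45 1 0
45 -1 0
35 1 0
35 -1 0
25 1 30
    [ 0.916   0.4547 -1.1348  2.3806  1.3808  0.4098  0.3188] back30 1
25 -1 0
```

```bash
cat > t.py <<'E'
from ik import *
rng=np.random.default_rng(1); seeds=[rng.uniform(L,U) for _ in range(25)]
pan=np.array([.513,.311,0,np.radians(10.8)]); PX=R.from_euler('z',pan[3]).apply([1,0,0]); PY=R.from_euler('z',pan[3]).apply([0,1,0])
def tool(Xd,t): return Xd*np.sin(t)-Z*np.cos(t)
for tilt in (30,25,20,15,10,0):
  t=np.radians(tilt); tx=tool(X,t); c=seat+.027*lz+.019*tx
  t2=np.radians(tilt-45); tp=tool(PX,t2); cp=pan[:3]+[0,0,.1045]+.019*tp
  for sy in (1,-1):
    for m in (.2,.1,.03):
        S=ik(c,frame(tx,sy*Y),seeds,m=m); S2=ik(c-.06*tx,frame(tx,sy*Y),seeds,m=m); SP=ik(cp,frame(tp,sy*PY),seeds,m=m)
        if S: print(tilt,sy,m,len(S),len(S2),len(SP)); q=np.mean(S,0); print("  ",S[0],S[-1],SP[0] if SP else None); break
E
python3 t.py
```

```text
Still running in the background as job /tmp/bash_jobs.1000/feabe58943a9 (pid 1205). You'll get a notice when it ends.
```

```bash
kill -- -$(cat /tmp/bash_jobs.1000/feabe58943a9/pid); cat /tmp/bash_jobs.1000/feabe58943a9/stdout
python3 -m inch '[{"ax":0,"ay":5,"az":0,"tx":0,"ty":0,"tz":0,"fingers":50},{"ax":0,"ay":8,"az":0,"tx":0,"ty":0,"tz":0,"fingers":50},{"ax":0,"ay":8,"az":0,"tx":0,"ty":0,"tz":0,"fingers":50},{"ax":0,"ay":0,"az":0,"tx":0,"ty":0,"tz":0,"fingers":50},{"ax":0,"ay":0,"az":0,"tx":0,"ty":0,"tz":0,"fingers":50}]'
cat > lid.py <<'E'
from h import *
from cell import r
w=np.load("pics/w8.npz"); u=lambda l:np.array(l,float)/1.5-.17
X=R.from_euler('z',np.radians(5.6)).apply([1,0,0]);Y=R.from_euler('z',np.radians(5.6)).apply([0,1,0]);Z=np.array([0,0,1.])
M0=np.column_stack([(X+Z)/2**.5,Y,(Z-X)/2**.5]); seat=np.array([.5135,-.0176,.0742])
l=np.array([(-54,-88,2.5),(-54,88,2.5),(54,88,2.5),(54,-88,2.5),(-17,-9,30.5),(-17,9,30.5),(17,9,30.5),(17,-9,30.5)])/1000
px=u([(264.5,127),(546.5,126),(539.5,297),(270.5,298),(390,182),(420.5,182),(420,241),(389.5,240)])
f=lambda p:(proj(w,w["E"],l@(M0@R.from_rotvec(p[3:]).as_matrix()).T+seat+p[:3])-px).ravel()
print("seat prediction err px",f(np.zeros(6)).reshape(-1,2).round(1).tolist())
z=least_squares(f,np.zeros(6)); print("offset mm",z.x[:3]*1e3,"rot lid axes deg",np.degrees(z.x[3:]),np.abs(z.fun).max())
print("knob",(seat+z.x[:3]+(M0@R.from_rotvec(z.x[3:]).as_matrix())[:,2]*.027))
s=r.sense(); print(s["joint_pos"])
E
python3 lid.py
```

```text
time_s: 15.05
eef_pos: [0.4802, -0.0092, 0.2034]
orientation: [0.857, -0.019, 0.511, 0.057]
ft_force: [-0.3, -0.3, -0.0]
finger_gap: 0.0495
seat prediction err px [[-0.1, 0.6], [-0.8, 0.0], [-0.6, 0.5], [-0.1, -0.3], [-0.8, -1.6], [0.1, -1.7], [0.2, -0.5], [-0.4, 0.2]]
offset mm [-0.0675  0.2652  0.221 ] rot lid axes deg [ 0.0286  1.0933 -0.0152] 0.9924211411155568
knob [ 0.4948 -0.0192  0.0939]
[ 1.1996 -0.0619 -1.1946  2.3483 -0.3963  0.3468  2.0142]
```

```bash
cat > t.py <<'E'
import kin2
from math import cos,sin
def rot(a,t):
    c,s=cos(t),sin(t); return np.array([[c,0,s],[0,1,0],[-s,0,c]]) if a[1] else np.array([[c,-s,0],[s,c,0],[0,0,1]])
import numpy as np
kin2.rot=rot
from ik import *
import ik as I
def ik2(pos,G,seeds,m):
    out=[]
    for s in seeds:
        def f(q):
            P,M=fk2(q,v); return np.concatenate([(P-pos)*5,(M-G).ravel()])
        z=least_squares(f,np.clip(s,L+m+1e-3,U-m-1e-3),bounds=(L+m,U-m),max_nfev=60)
        if np.linalg.norm(z.fun)<2e-3: out.append(z.x)
    return out
rng=np.random.default_rng(1); seeds=[np.array([1.2,-.06,-1.19,2.35,-.4,.35,2.0]),np.array([.54,.39,-.82,1.67,.3,1.2,1.3])]+[rng.uniform(L,U) for _ in range(6)]
kn=np.array([.4948,-.0192,.0939])
for tilt in (25,15,5):
  t=np.radians(tilt); tx=X*np.sin(t)-Z*np.cos(t); c=kn+.019*tx
  for sy in (1,-1):
    S=ik2(c,frame(tx,sy*Y),seeds,.05); print(tilt,sy,len(S),*S[:3],flush=True)
E
timeout 100 python3 t.py
```

```text
25 1 8 [ 0.8243  0.3971 -1.0188  2.3832  1.3404  0.3375  0.3367] [ 0.7708  0.3719 -0.9541  2.3854  1.3199  0.3036  0.3466] [ 0.9268  0.4614 -1.1497  2.3793  1.3804  0.4196  0.3213]
25 -1 0
15 1 8 [ 0.7793  0.4247 -0.9976  2.2682  0.8288  0.4997  0.828 ] [ 0.7646  0.417  -0.9789  2.2688  0.8136  0.4912  0.8407] [ 0.9004  0.5084 -1.1612  2.2635  0.962   0.5909  0.7203]
15 -1 3 [ 0.0779  0.2667 -0.1878  2.3039  0.1578  0.317  -1.7136] [-0.1997  0.2612  0.1236  2.3196 -0.1186  0.3028 -1.4489] [ 0.3742  0.2993 -0.5193  2.2875  0.4367  0.3588 -1.9716]
5 1 8 [ 0.6038  0.4265 -0.8169  2.1564  0.5226  0.6602  1.1031] [ 0.716   0.4801 -0.9622  2.1512  0.6314  0.7103  1.0095] [ 0.8621  0.5943 -1.1742  2.1451  0.8019  0.8192  0.8662]
5 -1 2 [-0.2498  0.3174  0.1847  2.2041 -0.1152  0.5406 -1.4534] [ 0.3798  0.3612 -0.5454  2.1679  0.3361  0.5991 -1.874 ]
```

```bash
cat > g.py <<'E'
from h import *; import sys
from cell import r
tilt,back=map(float,sys.argv[1:3]); t=np.radians(tilt)
X=R.from_euler('z',np.radians(5.6)).apply([1,0,0]);Y=R.from_euler('z',np.radians(5.6)).apply([0,1,0]);Z=np.array([0,0,1.])
tx=X*np.sin(t)-Z*np.cos(t); print(r.sense()["joint_pos"]); go(tx,Y,np.array([.4948,-.0192,.0939])+(.019-back)*tx)
E
python3 g.py 10 .08
```

```text
[ 1.1996 -0.0619 -1.1946  2.3483 -0.3963  0.3468  2.0142]
turn [ 0.56 18.45 -1.76] shift_now [ 44.5 -12.7 -21. ] shift_after [ 49.2 -11.4  -5.6]
```

```bash
python3 -m inch '[{"ax":0,"ay":6,"az":0,"tx":0,"ty":0,"tz":0,"fingers":50},{"ax":0.5,"ay":7,"az":-1,"tx":0,"ty":0,"tz":0,"fingers":50},{"ax":0,"ay":5.5,"az":-0.8,"tx":0,"ty":0,"tz":0,"fingers":50},{"ax":0,"ay":0,"az":0,"tx":0,"ty":-11,"tz":-5,"fingers":50},{"ax":0,"ay":0,"az":0,"tx":20,"ty":0,"tz":0,"fingers":50},{"ax":0,"ay":0,"az":0,"tx":0,"ty":0,"tz":0,"fingers":50},{"ax":0,"ay":0,"az":0,"tx":0,"ty":0,"tz":0,"fingers":50}]'; python3 g.py 10 0.03
```

```text
time_s: 15.75
eef_pos: [0.4784, -0.0133, 0.1814]
orientation: [0.783, -0.029, 0.619, 0.051]
ft_force: [-0.0, 0.1, 0.6]
finger_gap: 0.0496
[ 0.999   0.1746 -1.1465  2.195   0.2362  0.6514  1.3892]
turn [ 0.8   3.36 -1.26] shift_now [77.6 -9.2 -4.4] shift_after [77.9 -7.5  0.3]
```

```bash
python3 -m inch '[{"ax":0.8,"ay":3.4,"az":-1.3,"tx":0,"ty":0,"tz":0,"fingers":50},{"ax":0,"ay":0,"az":0,"tx":10,"ty":-7.5,"tz":0,"fingers":50},{"ax":0,"ay":0,"az":0,"tx":15,"ty":0,"tz":0,"fingers":50},{"ax":0,"ay":0,"az":0,"tx":15,"ty":0,"tz":0,"fingers":50},{"ax":0,"ay":0,"az":0,"tx":15,"ty":0,"tz":0,"fingers":50},{"ax":0,"ay":0,"az":0,"tx":0,"ty":0,"tz":0,"fingers":50},{"ax":0,"ay":0,"az":0,"tx":0,"ty":0,"tz":0,"fingers":50}]'; python3 g.py 10 0
```

```text
time_s: 16.45
eef_pos: [0.4895, -0.0209, 0.1284]
orientation: [0.765, -0.032, 0.642, 0.036]
ft_force: [-0.1, 0.3, -0.4]
finger_gap: 0.0501
[ 0.8035  0.316  -1.0054  2.1892  0.4704  0.6521  1.154 ]
turn [-0.03  0.04  0.18] shift_now [53.9  1.3 -0.7] shift_after [53.9  1.1 -0.6]
```

```bash
python3 -m inch '[{"ax":0,"ay":0,"az":0,"tx":12,"ty":1.2,"tz":-0.6,"fingers":45},{"ax":0,"ay":0,"az":0,"tx":14,"ty":0,"tz":0,"fingers":45},{"ax":0,"ay":0,"az":0,"tx":14,"ty":0,"tz":0,"fingers":45},{"ax":0,"ay":0,"az":0,"tx":9,"ty":0,"tz":0,"fingers":45},{"ax":0,"ay":0,"az":0,"tx":5,"ty":0,"tz":0,"fingers":45},{"ax":0,"ay":0,"az":0,"tx":0,"ty":0,"tz":0,"fingers":45},{"ax":0,"ay":0,"az":0,"tx":0,"ty":0,"tz":0,"fingers":45}]'; python3 g.py 10 0; python3 snap.py w9
```

```text
time_s: 17.15
eef_pos: [0.4986, -0.0194, 0.0749]
orientation: [0.766, -0.032, 0.642, 0.036]
ft_force: [1.1, 0.2, 0.6]
finger_gap: 0.0449
[ 0.67    0.4128 -0.8827  2.2135  0.6402  0.5667  0.9955]
turn [-0.05  0.07  0.22] shift_now [-0.4  0.6 -0.5] shift_after [-0.4  0.6 -0.5]
17.15 [ 0.4986 -0.0194  0.0749] [ 0.67    0.4128 -0.8827  2.2135  0.6402  0.5667  0.9955] 0.04492836420966182 [1.0808 0.2125 0.6201]
```

View pics/w9.png

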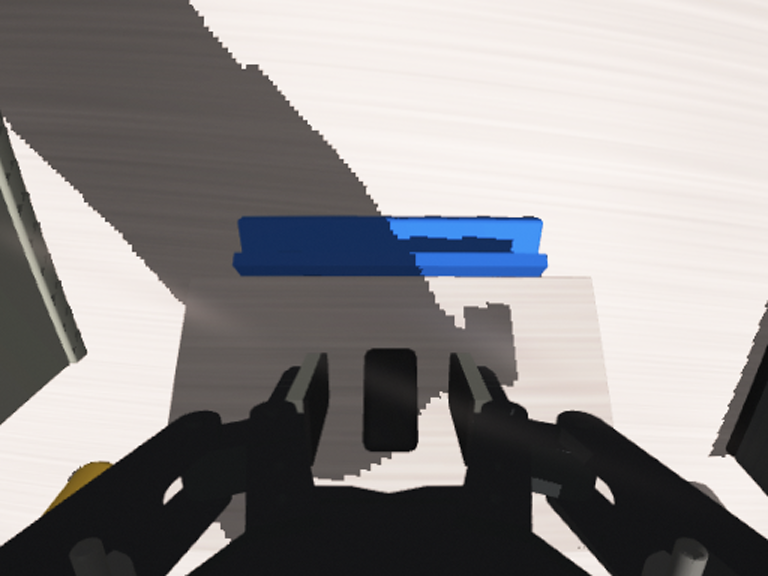

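Knob (390,400) sits centred between the pads. Close, then lift straight up off the rest.

```bash
python3 -m inch '[{"ax":0,"ay":0,"az":0,"tx":0,"ty":0,"tz":0,"fingers":5},{"ax":0,"ay":0,"az":0,"tx":0,"ty":0,"tz":0,"fingers":5},{"ax":0,"ay":0,"az":0,"tx":0,"ty":0,"tz":0,"fingers":5},{"ax":0,"ay":0,"az":0,"tx":0,"ty":0,"tz":0,"fingers":5},{"ax":0,"ay":0,"az":0,"tx":0,"ty":0,"tz":0,"fingers":5},{"ax":0,"ay":0,"az":0,"tx":0,"ty":0,"tz":0,"fingers":5}]' 80
python3 -m inch '[{"ax":0,"ay":0,"az":0,"tx":-5,"ty":0,"tz":0.9,"fingers":5},{"ax":0,"ay":0,"az":0,"tx":-10,"ty":0,"tz":1.8,"fingers":5},{"ax":0,"ay":0,"az":0,"tx":-15,"ty":0,"tz":2.6,"fingers":5},{"ax":0,"ay":0,"az":0,"tx":-20,"ty":0,"tz":3.5,"fingers":5},{"ax":0,"ay":0,"az":0,"tx":-20,"ty":0,"tz":3.5,"fingers":5},{"ax":0,"ay":0,"az":0,"tx":-20,"ty":0,"tz":3.5,"fingers":5},{"ax":0,"ay":0,"az":0,"tx":-20,"ty":0,"tz":3.5,"fingers":5},{"ax":0,"ay":0,"az":0,"tx":-10,"ty":0,"tz":1.8,"fingers":5},{"ax":0,"ay":0,"az":0,"tx":0,"ty":0,"tz":0,"fingers":5},{"ax":0,"ay":0,"az":0,"tx":0,"ty":0,"tz":0,"fingers":5}]'
python3 g.py 10 0.12
```

```text
time_s: 17.8
eef_pos: [0.4985, -0.0196, 0.0747]
orientation: [0.766, -0.032, 0.642, 0.035]
ft_force: [-4.2, -0.7, 7.9]
finger_gap: 0.0166
time_s: 18.8
eef_pos: [0.4979, -0.0194, 0.1958]
orientation: [0.765, -0.032, 0.642, 0.035]
ft_force: [-0.3, 0.3, -3.2]
finger_gap: 0.0164
[ 0.9223  0.224  -1.1071  2.1055  0.3075  0.7805  1.307 ]
turn [-0.08  0.02  0.25] shift_now [ -1.2   0.5 -20.7] shift_after [ -1.2   0.5 -20.7]
```

```bash
python3 -m inch '[{"ax":0,"ay":5,"az":0,"tx":0,"ty":0,"tz":0,"fingers":5},{"ax":0,"ay":8,"az":0,"tx":0,"ty":0,"tz":0,"fingers":5},{"ax":0,"ay":8,"az":0,"tx":0,"ty":0,"tz":0,"fingers":5},{"ax":0,"ay":8,"az":0,"tx":0,"ty":0,"tz":0,"fingers":5},{"ax":0,"ay":8,"az":0,"tx":0,"ty":0,"tz":0,"fingers":5},{"ax":0,"ay":8,"az":0,"tx":0,"ty":0,"tz":0,"fingers":5},{"ax":0,"ay":0,"az":0,"tx":0,"ty":0,"tz":0,"fingers":5},{"ax":0,"ay":0,"az":0,"tx":0,"ty":0,"tz":0,"fingers":5}]'
cat > pn.py <<'E'
from h import *; import sys
from cell import r
# lid origin wanted (world x,y,z), yaw deg, tilt deg
x,y,z,yaw,tilt=map(float,sys.argv[1:6]); t=np.radians(tilt)
Rz=R.from_euler('z',np.radians(yaw)); X=Rz.apply([1,0,0]);Y=Rz.apply([0,1,0]);Z=np.array([0,0,1.])
tx=X*np.sin(t)-Z*np.cos(t); print(r.sense()["joint_pos"]); go(tx,Y,np.array([x,y,z+.027])+.019*tx)
E
python3 pn.py .70 .30 .24 10.8 -35
```

```text
time_s: 19.6
eef_pos: [0.4981, -0.0182, 0.1942]
orientation: [0.461, -0.044, 0.886, 0.021]
ft_force: [1.1, 0.0, -2.5]
finger_gap: 0.0163
[ 0.5021  0.7101 -0.8955  1.6051  0.3498  1.6833  1.1671]
turn [-4.35 -0.02 -2.87] shift_now [-174.4  295.9  147.8] shift_after [-188.6  274.7  169.5]
```

```bash
python3 -m inch '[{"ax":0,"ay":0,"az":0,"tx":-9,"ty":16,"tz":8,"fingers":5},{"ax":0,"ay":0,"az":0,"tx":-19,"ty":32,"tz":16,"fingers":5},{"ax":0,"ay":0,"az":0,"tx":-19,"ty":32,"tz":16,"fingers":5},{"ax":0,"ay":0,"az":0,"tx":-19,"ty":32,"tz":16,"fingers":5},{"ax":0,"ay":0,"az":0,"tx":-19,"ty":32,"tz":16,"fingers":5},{"ax":0,"ay":0,"az":0,"tx":-19,"ty":32,"tz":16,"fingers":5},{"ax":0,"ay":0,"az":0,"tx":-19,"ty":32,"tz":16,"fingers":5},{"ax":0,"ay":0,"az":0,"tx":-19,"ty":32,"tz":16,"fingers":5},{"ax":0,"ay":0,"az":0,"tx":-19,"ty":32,"tz":16,"fingers":5},{"ax":0,"ay":0,"az":0,"tx":-13,"ty":24,"tz":12,"fingers":5},{"ax":-4.35,"ay":0,"az":-2.9,"tx":0,"ty":0,"tz":0,"fingers":5},{"ax":0,"ay":0,"az":0,"tx":0,"ty":0,"tz":0,"fingers":5},{"ax":0,"ay":0,"az":0,"tx":0,"ty":0,"tz":0,"fingers":5}]'
python3 snap.py w10; python3 pn.py .70 .30 .24 10.8 -35
```

```text
time_s: 20.9
eef_pos: [0.6894, 0.2972, 0.2535]
orientation: [0.461, -0.078, 0.883, 0.039]
ft_force: [0.6, 0.2, -2.1]
finger_gap: 0.0164
20.9 [0.6894 0.2972 0.2535] [-0.2253  0.9952 -0.5854  0.7459  0.2116  2.0446  1.0771] 0.016380932092985186 [ 0.6157  0.2257 -2.1499]
[-0.2238  0.9957 -0.587   0.7458  0.2116  2.0449  1.077 ]
turn [-0.76  0.11 -0.37] shift_now [1.6 1.2 1.1] shift_after [1.6 1.2 1.2]
```

View pics/w10.png

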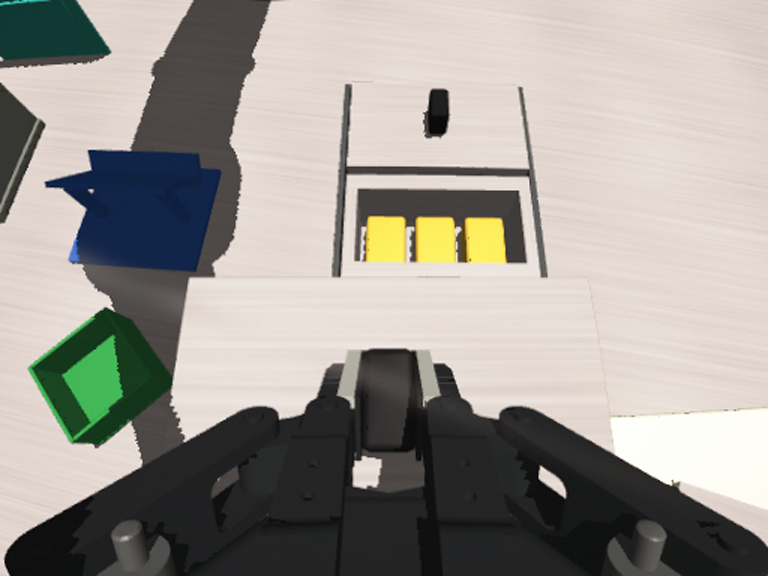

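The lid is level in the hand. The open pan is ahead with opening corners (357,190), (519,191), (526,263) and (355,264). I'll extract these edges at subpixel level and check the lid in the hand.

```bash
cat > pe.py <<'E'
from h import *
w=np.load("pics/w10.npz"); E=w["E"]; g=cv2.cvtColor(w["pixels"],cv2.COLOR_BGR2GRAY).astype(float)
def edge(p0,p1,half=4,n=25,sign=None):
    "points along the line p0-p1 (native px): strongest gradient along the normal"
    p0,p1=np.array(p0,float),np.array(p1,float); d=p1-p0; nn=np.array([-d[1],d[0]])/np.linalg.norm(d); out=[]; tt=np.arange(-half,half+.01,.25)
    for s in np.linspace(.08,.92,n):
        q=p0+s*d+tt[:,None]*nn; I=cv2.remap(g.astype(np.float32),q[:,0].astype(np.float32),q[:,1].astype(np.float32),cv2.INTER_LINEAR).ravel()
        G=np.abs(np.gradient(cv2.GaussianBlur(I.reshape(-1,1),(1,9),0).ravel())); i=np.argmax(G)
        if G[i]>2: out.append(q[i])
    out=np.array(out); vx,vy,x,y=cv2.fitLine(out.astype(np.float32),cv2.DIST_HUBER,0,.01,.01).ravel(); r_=(out-[x,y])@[-vy,vx]
    print(len(out),"rms",np.sqrt(np.mean(r_**2)).round(2)); return np.array([x,y]),np.array([vx,vy])
def X(a,b): t=np.linalg.solve(np.column_stack([a[1],-b[1]]),b[0]-a[0]); return a[0]+t[0]*a[1]
u=lambda *l:np.array(l)/1.5-.17
top=edge(u(357,190),u(519,191),3); bot=edge(u(372,263),u(515,263),3); lf=edge(u(357,193),u(355.5,261),3); rt=edge(u(519,193),u(526,261),3)
C=np.array([X(top,lf),X(top,rt),X(bot,rt),X(bot,lf)]); print((C+.17)*1.5)
for z in (.07,.075,.08):
    e=onz(w,E,C,z); print(z,"mid",e.mean(0),"sizes",*[np.linalg.norm(e[i]-e[(i+1)%4])*1e3 for i in range(4)],"yaw",np.degrees(np.arctan2(-(e[1]-e[0])[0],(e[1]-e[0])[1])),np.degrees(np.arctan2(-(e[2]-e[3])[0],(e[2]-e[3])[1])))
p,r_=fit([(w,E,[(-38,-77,75),(-38,77,75),(38,77,75),(38,-77,75)],C)],[.513,.311,0,.19]); print("fit",p[:3]*1e3,np.degrees(p[3]),*r_)
# lid in hand
T=w["T"]; Y=T[:3,1]; tx=T[:3,0]; a=np.radians(35); lzz=-(tx*np.cos(a)+np.cross(Y,tx)*0)
le=edge(u(200,278),u(580,278),4); ll=edge(u(188,285),u(173,390),4); lr=edge(u(590,285),u(606,380),4); cl=np.array([X(le,ll),X(le,lr)]); print("lid corners",(cl+.17)*1.5)
gp=T[:3,3]-.019*tx; z=np.array([0,0,1.]); o=gp-.027*z
e=onz(w,E,cl,o[2]+.0025); m=e.mean(0); yw=np.degrees(np.arctan2(-(e[1]-e[0])[0],(e[1]-e[0])[1]))
c,s=np.cos(np.radians(yw)),np.sin(np.radians(yw)); print("lid front edge",e,"width",np.linalg.norm(e[1]-e[0]),"yaw",yw,"origin est",m+[.054*c,.054*s,-.0025],"from tool",o,"tool yaw",np.degrees(np.arctan2(-Y[0],Y[1])),"Y tilt",np.degrees(Y[2]),"pitch",np.degrees(np.arcsin(np.hypot(tx[0],tx[1]))))
E
python3 pe.py
```

```text
25 rms 0.16
4 rms 0.02
25 rms 0.13
25 rms 0.14
[[357.2422 187.8795]
 [518.588  190.5392]
 [526.2482 262.33  ]
 [353.5321 261.0703]]
0.07 mid [0.5149 0.3141 0.07  ] sizes 156.3771257248394 76.12806693604863 156.36961547412153 77.50890157982028 yaw 9.006978693519116 9.512944021507261
0.075 mid [0.5178 0.3139 0.075 ] sizes 154.0838597631235 75.01165106750993 154.07645965001217 76.37223581173508 yaw 9.00697869351908 9.512944021507277
0.08 mid [0.5207 0.3137 0.08  ] sizes 151.7905938014076 73.89523519897143 151.78330382590272 75.2355700436498 yaw 9.006978693519109 9.512944021507252
fit [517.7712 313.8938  -0.0973] 9.203989978487867 [0.1 0.3 0.4 0.2]
10 rms 0.26
25 rms 0.19
7 rms 0.34
lid corners [[188.384  276.8066]
 [586.9597 274.3539]]
lid front edge [[0.6604 0.2024 0.2446]
 [0.6291 0.3754 0.2446]] width 0.1758258277527156 yaw 10.264006549390983 origin est [0.6979 0.2985 0.2421] from tool [0.7001 0.2991 0.2421] tool yaw 9.995472035204537 Y tilt -0.1971050256391934 pitch 34.8499455627445
```

```bash
python3 pn.py .5195 .3144 .16 9.2 -34.9
```

```text
[-0.2238  0.9957 -0.587   0.7458  0.2116  2.0449  1.077 ]
turn [0.55 0.01 0.54] shift_now [167.4  47.1 -96.9] shift_after [167.9  44.6 -97.3]
```

```bash
python3 -m inch '[{"ax":0,"ay":0,"az":0,"tx":15,"ty":4,"tz":-8,"fingers":5},{"ax":0,"ay":0,"az":0,"tx":30,"ty":8,"tz":-17,"fingers":5},{"ax":0,"ay":0,"az":0,"tx":35,"ty":10,"tz":-20,"fingers":5},{"ax":0,"ay":0,"az":0,"tx":35,"ty":10,"tz":-20,"fingers":5},{"ax":0,"ay":0,"az":0,"tx":35,"ty":10,"tz":-20,"fingers":5},{"ax":0,"ay":0,"az":0,"tx":17,"ty":5,"tz":-12,"fingers":5},{"ax":0.55,"ay":0,"az":0.54,"tx":0,"ty":0,"tz":0,"fingers":5},{"ax":0,"ay":0,"az":0,"tx":0,"ty":0,"tz":0,"fingers":5},{"ax":0,"ay":0,"az":0,"tx":0,"ty":0,"tz":0,"fingers":5}]'
python3 pn.py .5195 .3144 .100 9.2 -34.9
```

```text
time_s: 21.85
eef_pos: [0.5099, 0.312, 0.1718]
orientation: [0.461, -0.071, 0.884, 0.037]
ft_force: [-0.3, 0.3, -2.9]
finger_gap: 0.0166
[-0.1376  0.7906 -0.6664  1.3876  0.122   1.6182  0.9364]
turn [ 0.02 -0.01 -0.03] shift_now [50.1  0.8 33.7] shift_after [50.1  0.8 33.7]
```

```bash
python3 -m inch '[{"ax":0,"ay":0,"az":0,"tx":10,"ty":0.8,"tz":6.5,"fingers":5},{"ax":0,"ay":0,"az":0,"tx":16,"ty":0,"tz":11,"fingers":5},{"ax":0,"ay":0,"az":0,"tx":16,"ty":0,"tz":11,"fingers":5},{"ax":0,"ay":0,"az":0,"tx":10,"ty":0,"tz":7,"fingers":5},{"ax":0,"ay":0,"az":0,"tx":5,"ty":0,"tz":3.5,"fingers":5},{"ax":0,"ay":0,"az":0,"tx":3,"ty":0,"tz":2.1,"fingers":5},{"ax":0,"ay":0,"az":0,"tx":0,"ty":0,"tz":0,"fingers":5},{"ax":0,"ay":0,"az":0,"tx":0,"ty":0,"tz":0,"fingers":5}]'
python3 pn.py .5195 .3144 .088 9.2 -34.9
```

```text
time_s: 22.65
eef_pos: [0.5082, 0.3135, 0.0989]
orientation: [0.46, -0.072, 0.884, 0.038]
ft_force: [-0.7, -1.2, -1.5]
finger_gap: 0.0162
[-0.1497  0.8642 -0.645   1.425   0.1576  1.5169  0.9426]
turn [ 0.09 -0.06  0.05] shift_now [-0.7 -0.9  0. ] shift_after [-0.7 -0.9  0. ]
```

Lid at z≈87 mm. Now fine steps with force watched.

```bash
python3 -m inch '[{"ax":0,"ay":0,"az":0,"tx":0,"ty":-0.8,"tz":0,"fingers":5},{"ax":0,"ay":0,"az":0,"tx":1.2,"ty":0,"tz":0.85,"fingers":5},{"ax":0,"ay":0,"az":0,"tx":0.8,"ty":0,"tz":0.57,"fingers":5},{"ax":0,"ay":0,"az":0,"tx":0,"ty":0,"tz":0,"fingers":5}]'
for i in 1 2 3; do python3 -m inch '[{"ax":0,"ay":0,"az":0,"tx":1,"ty":0,"tz":0.7,"fingers":5},{"ax":0,"ay":0,"az":0,"tx":0,"ty":0,"tz":0,"fingers":5}]'; done; python3 pn.py .5195 .3144 .0775 9.2 -34.9
```

```text
time_s: 23.05
eef_pos: [0.5081, 0.3124, 0.0959]
orientation: [0.46, -0.072, 0.884, 0.037]
ft_force: [0.1, 0.3, -2.8]
finger_gap: 0.0167
time_s: 23.25
eef_pos: [0.5081, 0.3124, 0.0946]
orientation: [0.46, -0.072, 0.884, 0.037]
ft_force: [-0.4, -0.1, -2.8]
finger_gap: 0.0167
time_s: 23.45
eef_pos: [0.5081, 0.3124, 0.0933]
orientation: [0.46, -0.072, 0.884, 0.037]
ft_force: [-0.3, 0.7, -2.2]
finger_gap: 0.0165
time_s: 23.65
eef_pos: [0.5081, 0.3124, 0.0921]
orientation: [0.46, -0.072, 0.884, 0.037]
ft_force: [-0.4, 0.5, -2.7]
finger_gap: 0.0166
[-0.1496  0.8714 -0.6426  1.4283  0.1613  1.5084  0.944 ]
turn [ 0.08 -0.11  0.07] shift_now [2.2 0.2 2.4] shift_after [2.2 0.2 2.4]
```

```bash
for i in 1 2 3; do python3 -m inch '[{"ax":0,"ay":0,"az":0,"tx":0.8,"ty":0,"tz":0.57,"fingers":5},{"ax":0,"ay":0,"az":0,"tx":0,"ty":0,"tz":0,"fingers":5}]'; done; python3 pn.py .5195 .3144 .0775 9.2 -34.9
```

```text
time_s: 23.85
eef_pos: [0.5081, 0.3124, 0.0911]
orientation: [0.46, -0.072, 0.884, 0.037]
ft_force: [0.6, 0.4, -1.9]
finger_gap: 0.0168
time_s: 24.05
eef_pos: [0.5081, 0.3124, 0.0902]
orientation: [0.46, -0.072, 0.884, 0.037]
ft_force: [0.1, 0.5, -2.9]
finger_gap: 0.0162
time_s: 24.25
eef_pos: [0.5081, 0.3125, 0.0895]
orientation: [0.46, -0.072, 0.884, 0.037]
ft_force: [-0.3, -1.1, 0.3]
finger_gap: 0.0163
[-0.15    0.8743 -0.642   1.429   0.1626  1.505   0.9443]
turn [ 0.09 -0.11  0.06] shift_now [0.1 0.1 0.9] shift_after [0.1 0.1 0.9]
```

```bash
for i in 1 2; do python3 -m inch '[{"ax":0,"ay":0,"az":0,"tx":0.6,"ty":0,"tz":0.43,"fingers":5},{"ax":0,"ay":0,"az":0,"tx":0,"ty":0,"tz":0,"fingers":5},{"ax":0,"ay":0,"az":0,"tx":0,"ty":0,"tz":0,"fingers":5}]'; done; python3 -c "
from cell import r; print(r.sense()['torque'])"
```

```text
time_s: 24.55
eef_pos: [0.5081, 0.3125, 0.0892]
orientation: [0.46, -0.072, 0.884, 0.037]
ft_force: [-1.5, -1.4, 7.1]
finger_gap: 0.0168
time_s: 24.85
eef_pos: [0.508, 0.3125, 0.0891]
orientation: [0.46, -0.072, 0.884, 0.037]
ft_force: [-2.9, -4.6, 13.2]
finger_gap: 0.0166
[-0.70235393  0.88006339  0.32412333]
```

```bash
python3 -m inch '[{"ax":0,"ay":0,"az":0,"tx":-0.7,"ty":0,"tz":-0.5,"fingers":5},{"ax":0,"ay":0,"az":0,"tx":0,"ty":0,"tz":0,"fingers":20},{"ax":0,"ay":0,"az":0,"tx":0,"ty":0,"tz":0,"fingers":28},{"ax":0,"ay":0,"az":0,"tx":0,"ty":0,"tz":0,"fingers":40},{"ax":0,"ay":0,"az":0,"tx":0,"ty":0,"tz":0,"fingers":40},{"ax":0,"ay":0,"az":0,"tx":0,"ty":0,"tz":0,"fingers":40}]'
python3 -m inch '[{"ax":0,"ay":0,"az":0,"tx":-6,"ty":0,"tz":0,"fingers":40},{"ax":0,"ay":0,"az":0,"tx":-15,"ty":0,"tz":0,"fingers":40},{"ax":0,"ay":0,"az":0,"tx":-25,"ty":0,"tz":0,"fingers":40},{"ax":0,"ay":0,"az":0,"tx":-30,"ty":0,"tz":0,"fingers":40},{"ax":0,"ay":0,"az":0,"tx":-30,"ty":0,"tz":0,"fingers":40},{"ax":0,"ay":0,"az":0,"tx":-30,"ty":0,"tz":0,"fingers":40},{"ax":0,"ay":0,"az":0,"tx":-20,"ty":0,"tz":0,"fingers":40},{"ax":0,"ay":0,"az":0,"tx":0,"ty":0,"tz":0,"fingers":40},{"ax":0,"ay":0,"az":0,"tx":0,"ty":0,"tz":0,"fingers":40}]'
python3 snap.py w11; python3 - <<'E'
from h import *
from cell import vision
w=cv2.imread("pics/w11.png"); s=vision.read_camera("side")["pixels"]; c=vision.read_camera("scene")["pixels"]
t=np.hstack([cv2.resize(s[130:384,100:354],(300,300)),cv2.resize(c[60:384,90:414],(300,300))])
cv2.imwrite("pics/m3.png",np.vstack([cv2.resize(w,(400,300)),np.zeros((0,400,3),np.uint8)]) if 0 else np.vstack([np.hstack([cv2.resize(w,(400,300)),np.zeros((300,200,3),np.uint8)]),t]))
E
```

```text
time_s: 25.45
eef_pos: [0.5082, 0.3124, 0.0886]
orientation: [0.46, -0.072, 0.884, 0.037]
ft_force: [0.4, 0.2, -0.4]
finger_gap: 0.0397
time_s: 26.35
eef_pos: [0.5967, 0.3271, 0.2169]
orientation: [0.46, -0.072, 0.884, 0.038]
ft_force: [-1.3, -0.4, 0.1]
finger_gap: 0.0399
26.35 [0.5967 0.3271 0.2169] [-0.1942  0.8796 -0.6287  1.0868  0.1467  1.8216  0.9718] 0.03987820164675523 [-1.3416 -0.3745  0.0887]
```

The viewer is used up, so I'll check numerically: the knob-top blob and lid plate edges against the home pose.

```bash
cat > chk.py <<'E'
from h import *
from cell import vision
w=np.load("pics/w11.npz"); cams=[("w11",w,w["E"])]
for n in ("scene","side"):
    c=vision.read_camera(n); cams.append((n,c,c["extrinsics"]))
h=[.5178,.3139,.0775,np.radians(9.2)]
kb=np.array([(x,y,z) for x in(-17,17) for y in(-9,9) for z in(2.5,30.5)])/1000
for n,c,E in cams:
    u=proj(c,E,place(h,kb)); hull=cv2.convexHull(u.astype(np.float32)); g=cv2.cvtColor(c["pixels"],cv2.COLOR_BGR2GRAY)
    M=np.zeros(g.shape,np.uint8); cv2.fillConvexPoly(M,np.round(hull).astype(int),1); cen=u.mean(0)
    B=(g<70).astype(np.uint8); k,lab,st,ct=cv2.connectedComponentsWithStats(B); d=np.linalg.norm(ct-cen,axis=1); d[st[:,4]<8]=999; i=d.argmin()
    iou=(M&(lab==i)).sum()/(M|(lab==i)).sum()
    m=cv2.moments(M,True); print(n,"pred",[m["m10"]/m["m00"],m["m01"]/m["m00"]],"area",M.sum(),"blob",ct[i],st[i],"iou",iou)
    print("   plate corners pred",proj(c,E,place(h,np.array([(-54,-88,2.5),(-54,88,2.5),(54,88,2.5),(54,-88,2.5)])/1e3)).round(1).tolist())
    # yellow inside the pan still visible?
    hsv=cv2.cvtColor(c["pixels"],cv2.COLOR_BGR2HSV); P=proj(c,E,place([*h[:3],h[3]],np.array([(-45,-80,0),(-45,80,0),(45,80,0),(45,-80,0)])/1e3)); Q=np.zeros(g.shape,np.uint8); cv2.fillConvexPoly(Q,np.round(P).astype(int),1)
    print("   yellow px over mouth",int((Q>0)[(hsv[...,0]>18)*(hsv[...,0]<35)*(hsv[...,1]>120)].sum()),"dark px",int(((g<80)&(Q>0)).sum()))
E
python3 chk.py
```

```text
w11 pred [258.45251396648047, 193.39944134078212] area 716 blob [257.7457 194.83  ] [248 176  19  39 641] iou 0.8387533875338753
   plate corners pred [[185.3, 156.0], [331.6, 156.2], [340.1, 245.9], [176.5, 245.7]]
   yellow px over mouth 0 dark px 690
scene pred [336.5, 304.5] area 212 blob [318.95 313.7 ] [317 311   5   6  20] iou 0.0
   plate corners pred [[325.8, 271.4], [379.2, 320.2], [346.4, 348.3], [293.0, 295.2]]
   yellow px over mouth 0 dark px 530
side pred [195.12154696132598, 295.83425414364643] area 181 blob [194.5391 296.1826] [188 291  14  11 115] iou 0.6353591160220995
   plate corners pred [[224.8, 273.4], [205.0, 334.7], [164.5, 324.8], [187.8, 265.6]]
   yellow px over mouth 0 dark px 117
```

```bash
sed -n '/^def edge/,/^def X/p' pe.py > ed.py; python3 - <<'E'
from h import *
exec(open("ed.py").read())
w=np.load("pics/w11.npz"); E=w["E"]; g=cv2.cvtColor(w["pixels"],cv2.COLOR_BGR2GRAY).astype(float)
h=[.5178,.3139,.0775,np.radians(9.2)]
for z in (-2.5,2.5):
    c=proj(w,E,place(h,np.array([(-54,-88,z),(-54,88,z),(54,88,z),(54,-88,z)])/1e3))
    for n,i,j,f in (("-x",0,1,1),("right",1,2,.6),("left",0,3,.6)):
        a,b=c[i],c[i]+(c[j]-c[i])*f; p,d=edge(a,b,5); nn=np.array([-d[1],d[0]]); print(z,n,"offset of ends px",(a-p)@nn,(b-p)@nn)
E
python3 - <<'E'
import sys; sys.path.insert(0,".")
from h import *
from cell import vision
# bystanders: colour centroids before / now (side, scene)
rng={"green":((50,90,40),(75,255,255)),"red":((0,150,80),(5,255,255))}
for n in ("scene","side"):
    a=cv2.imread(f"pics/{n}0.png"); b=vision.read_camera(n)["pixels"]
    for k,(lo,hi) in rng.items():
        o=[]
        for im in (a,b):
            m=cv2.inRange(cv2.cvtColor(im,cv2.COLOR_BGR2HSV),lo,hi); M=cv2.moments(m,True); o.append((M["m10"]/max(M["m00"],1),M["m01"]/max(M["m00"],1),M["m00"]))
        print(n,k,np.round(o,1).tolist())
E
```

```text
25 rms 0.05
-2.5 -x offset of ends px 2.4999933356108666 2.500002882384913
25 rms 0.25
-2.5 right offset of ends px 1.2259076892112741 1.3276482556664941
25 rms 0.2
-2.5 left offset of ends px 0.9197217321994717 1.0351325421482134
25 rms 0.0
2.5 -x offset of ends px 0.5000024207691777 0.5000021978259144
25 rms 0.22
2.5 right offset of ends px -0.023142292734124048 0.2751140459856052
25 rms 0.93
2.5 left offset of ends px -0.3000407033947905 -0.165926823354674
scene green [[207.7, 264.6, 1195.0], [0.0, 0.0, 0.0]]
scene red [[213.5, 151.6, 299.0], [212.5, 156.5, 587.0]]
side green [[190.3, 209.8, 773.0], [190.3, 210.0, 780.0]]
side red [[273.9, 147.4, 200.0], [273.9, 147.5, 200.0]]
```

The plate edges match the home pose to within 0.5 px, and the red lid and tub are unmoved in the side view. Handing in.

```bash
python3 -m inch '[{"ax":0,"ay":0,"az":0,"tx":-15,"ty":0,"tz":0,"fingers":40},{"ax":0,"ay":0,"az":0,"tx":0,"ty":0,"tz":0,"fingers":40},{"ax":0,"ay":0,"az":0,"tx":0,"ty":0,"tz":0,"fingers":40}]'; python3 -c "
from cell import r; print(r.sign_off())"
```

```text
time_s: 27.0
eef_pos: [0.6049, 0.3284, 0.2285]
orientation: [0.46, -0.072, 0.884, 0.037]
ft_force: [0.6, 0.4, 0.1]
finger_gap: 0.0399
the job is handed in; nothing more can be done
None
```

The steel lid is home on the open pan, and I handed the job in at 27.0 s on the robot's clock. I slid it straight up out of the rack by its top edge, leaned it centred on the blue rest with the knob up and let go. I then took it by the knob, levelled it, lowered it onto the pan and released it.

**Knob grip:** The arm's joint limits ruled out gripping the knob square to the 45° board. I gripped it across its 18 mm sides with the tool about 35° off the knob's axis, so the tool leaned about 35° while the lid went down level.

**Fit on the pan:** Contact came with the lid's origin at about 78 mm, against 77.5 mm expected. It stood firm under 13 N before I let go. Afterwards the three plate edges I could check lay within about 0.5 px of the home pose in the wrist view. The knob was within about 2 px in the wrist view and 1 px in the side view, and none of the pan's yellow contents showed.

**Red lid and tub:** Both are unmoved in the side view.

**Not checked or in disagreement:**
- The scene camera gave no usable final check: its knob match failed, its green-tub reading was empty and its red-lid reading no longer matched. I put this down to the arm being in the way.
- The picture limit was reached, so the final checks were numerical only.
- I did not re-measure the mustard bottle or the mug. No unexpected contact forces appeared in the readings I took.
- My first corner picks in the scene and side views put the rack and pan about 8–15 mm too low. The later wrist-camera measurements matched the given heights, so I used those.

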